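# Reset the gate of the jam-tub chute

### The job

Set the gate of the jam-tub chute to today's mark: swing the jam nut's lever fully loose, turn the grey adjuster knob until its white pointer points at the red marker, then swing the lever back fully tight to its stop so that the setting is locked. Leave the red marker and the things standing around where they are, and let go at the end.

Things in the scene. Friction and masses are not known exactly. Their poses are not given: they have to be found in the camera images.
- chute: Fixed sloping feed chute, wooden base 235x125 mm, 190 mm high with the knob; steel trough drops 0.42 rad towards the robot, aluminium bridge over it. Origin on the table; x towards the high back end, y left, z up. The adjuster axis passes through (0, 0, 115 mm) here (top of the bridge bar; 'up the axis' counts from it) and leans 0.42 rad from vertical towards the chute's -x, square to the trough.
- knob_grip (a point): On the adjuster axis, 64 mm up it, centre of the grey bar grip (46 mm long, 14 thick, 46 to 78 mm up the axis). Turns with the adjuster; its z points up and out along the axis. The bar lies along the line axis to white pointer, 2.618 rad counter-clockwise about z from the point's x. Free beside the bar down to a fixed dial plate (86 mm wide, top 35 mm up the axis).
- pointer_tip (a point): Tip of the white pointer under one end of the adjuster's bar, 33 mm from the axis, 38 mm up it, just above the dial plate.
- marker_tip (a point): Inner end of the red marker (11x5x4 mm) on the rim of the dial plate, 33 mm from the axis, 38 mm up it: the pointer tip meets it when the setting is right. Stiff; it shows the wanted setting, which differs from time to time.
- lever_pin (a point): Centre of the black handle pin (14 mm diameter) at the end of the jam nut's lever, 75 mm from the adjuster axis and parallel to it; the point lies 46 mm up the axis, the pin stands free from 20 to 64 mm up the axis. Moves with the nut; z along the axis.
- jam_nut (a joint): Jam nut angle, rad: 0 tight (stop), 1.2 fully loose (stop), growing counter-clockwise seen from the axis' outer end. The lever points 1.222 rad + this angle counter-clockwise from upslope (the axis-square direction nearest the chute's x): from the left side towards the robot. Needs 3 to 4 N at the pin, stays put. Below 0.5 rad it clamps the adjuster, at 0 it locks it.
- adjuster (a joint): Adjuster angle, rad, -0.5 to 1.6, growing counter-clockwise seen from the axis' outer end; the pointer points 2.618 rad + this angle counter-clockwise from upslope. Turns easily (0.05 N m) when the nut is loose, stays where left. The knob does not move along its axis; the orange gate under the bridge rises 5 mm per rad.
- marker (a joint): Red marker's angle about the same axis with the same zero, rad: the setting is right when the adjuster's angle equals it. It lies 0.4 to 1.45 rad counter-clockwise from the adjuster's start.
- honey_jar: honey jar with a dark lid, 65 mm wide, 86 mm high; a bystander; origin at the centre of its underside
- mug: white mug with a handle, 90x130x96 mm; a bystander; origin at the centre of its underside
- sugar_caddy: black caddy of sugar packets, 52x66x71 mm; a bystander; origin at the centre of its underside
- orange: an orange, 74 mm wide; a bystander; origin at the centre of its underside
- red_tub: red portion tub of jam, 37x50x16 mm, lying on the table beside the chute (its right side); a bystander; origin at the centre of its underside
- purple_tub: purple portion tub of jam, 37x50x16 mm, lying on the table beside the chute (its right side); a bystander; origin at the centre of its underside

How it is judged:
By the outcome, as a careful person would: the job done as asked, in the order asked, and still so for the second after the job is handed in, with the robot touching nothing.
It also fails if it takes over 67 s, if anything falls off the work surface, if the arm or the gripper's body presses on something with over 40 N, if the wrist force passes 120 N, or if a joint passes its speed limit or range.

### The arm

A 7-joint arm with a two-finger parallel gripper is mounted at the origin on a cart in front of the work surface, level with it; the furniture and walls round the work are solid. World frame = base frame: x ahead of the robot, y to its left, z up, the work surface at z = 0. Lengths are in m, angles in rad, forces in N, time in s.
With the tool pointing down it reaches from about 0.4 to 0.85 m from the base axis. Payload 10.4 kg.
Tool frame: the origin (TCP) lies between the finger pads; the fingertips stand manip.finger_overhang ahead of it and the grasp point (between the pads) lies 11 mm behind it (manip.finger_overhang is the distance from the TCP to the fingertips, in m); x points along the fingers, z is the direction in which the jaws open and shut, and the axes are right-handed (so a half turn about x gives the same grasp; the last joint's range is limited). The gripper opens to 85 mm and grips with 20 to 120 N. Pads are 22 mm wide; open, the fingers measure 114 mm over their backs; the gripper's body (76 mm by 85 mm) begins 54 mm behind the grasp point. The pads swing forward as they close: fully open they stand 13 mm farther back than shut.
Start: joints at [1.233, 0.332, -0.065, 1.46, 0.022, 1.35, -0.088], TCP at [0.194, -0.594, 0.201] pointing down, gripper open.
Joint ranges: [-2.6, 2.6], [-0.5, 2.12], [-1.47, 1.34], [0.16, 2.42], [-1.27, 4.41], [0.06, 2.06], [-2.6, 2.6]. Speed limits (rad/s): [2.22, 2.22, 2.79, 2.79, 3.14, 3.14, 3.14].

### API

Orientations are given as a unit quaternion [x, y, z, w].
In Python, from workcell import get_obs, camera, workorder, manip gives the robot as it stands. The module is installed in compiled form; this text tells all that it offers.
- The arm moves only by the tool play_rows, never from a script. Its argument "increments" is text: rows parted by semicolons, each of 4 numbers parted by spaces: the shift along the tool's x, y, z in m, then the turn about the tool's x in rad. A call has 1 to 20 rows; each row shifts and turns the pose as measured when the row begins, along the tool's axes as they then stand; what a row does not reach is not made up. A row lasts 1/10 s, in which the tool goes at most 50 mm and 8.59 degrees, less where a joint would pass 70% of its speed; a pose out of reach is approached as far as the arm can. A call is refused whole if a number of a shift passes 0.05 or a number of a turn 0.15, either way. A call with a gripper value outside its range is refused whole. "hand" is the gripper command: -1 is fully open, 1 is shut, values between are in proportion, set as the call begins (left out, the last holds). The fingers move at their own pace and stop on an object; "squeeze" is the grip in N (left out, the last holds). Time passes only in rows, so rows that do not move let the fingers close. It gives the time, the measured TCP pose, the force and the opening at its end, in the units of the state.
- get_obs(): the state, without advancing time (a new reading comes with each control period).
- camera(name): name is "scene" or "top" or "wrist"; returns a dict with "img" (384x512x3 uint8, blue, green, red), "fov_y" (degrees; the focal length in pixels is half the picture's height over the tangent of half this angle, whatever the lens; pixels are square), "cx", "cy" (the principal point, pixels), "distortion" ([k1, k2, p1, p2, k3] as OpenCV has them; the pictures are not rectified), "R" (3x3) and "t" (3): a world point X has camera coordinates R X + t; the wrist camera has in their place "tool_from_camera" (4x4, takes a point from camera to tool coordinates, whose origin is the TCP and whose axes are the tool frame's). Camera axes: x right, y down, z forward; pixel columns grow to the right and rows downward; lengths in m; the calibration is good to about 2 mm. A picture is of the moment at which its call begins: read the wrist's pose just before it. There is no depth.
- workorder.hand_in(): hands the job in, once; it reports no verdict.
The state is a dict: "clock": time; "joint_pos": joint angles; "joint_velocities": joint speeds; "tau": joint torques, N m; "position": TCP position; "ee_rot": TCP orientation; "ft_force": force on the tool from outside, world axes, zero at the start; "torque": the same for the moment, N m; "grip_width": opening from 0.0 (shut) to 1.0 (fully open).
Only numpy, scipy, OpenCV 4.12 (cv2) and the standard library are available. Lean on these libraries where they do the work, as an engineer would, in place of code of your own. Each camera call takes 0.05 s, during which the arm holds its last target.

## Working session

There is one attempt and no reset: what is moved stays moved. The work goes in short steps, Python scripts to look and compute and a tool call to move; the robot and the scene stay as the last step left them, time stands still between calls to the robot, and variables do not carry over. Pictures are saved under pics/ and viewed, and the job is handed in when it is done.

Besides the shell and the picture viewer there is one more tool, called by a JSON object that holds its "fn" and its "kwargs", one argument or row to a line. play_rows: Moves the arm, as the interface text tells. Its arguments: {"type":"object","properties":{"increments":{"type":"string"},"hand":{"type":"number"},"squeeze":{"type":"number"}},"required":["increments"]}

```bash
mkdir -p pics; python3 - <<'E'
from workcell import get_obs, camera, workorder, manip
import cv2,numpy as np
o=get_obs();print({k:np.round(v,3) for k,v in o.items()}); print(manip.finger_overhang)
for n in ["scene","top","wrist"]:
    c=camera(n);cv2.imwrite(f"pics/{n}0.png",c["img"])
    print(n,{k:np.round(v,4).tolist() for k,v in c.items() if k!="img"})
E
```

```text
{'clock': np.float64(0.0), 'joint_pos': array([ 1.233,  0.333, -0.065,  1.461,  0.022,  1.35 , -0.088]), 'joint_velocities': array([ 0.001, -0.   ,  0.001, -0.003,  0.001,  0.001,  0.001]), 'tau': array([ 0.0000e+00, -6.2544e+01,  4.9000e-02, -3.9161e+01,  1.6000e-02,
        1.0000e-02,  0.0000e+00]), 'position': array([ 0.193, -0.594,  0.2  ]), 'ee_rot': array([ 0.416,  0.573, -0.415,  0.572]), 'ft_force': array([ 0.4  , -0.488, -0.135]), 'torque': array([-0.059, -0.021, -0.018]), 'grip_width': np.float64(0.999)}
0.008
scene {'fov_y': 44.3876, 'cx': 262.7563, 'cy': 191.1262, 'distortion': [0.0533, 0.0, 0.0, 0.0, 0.0], 'R': [[0.8611, -0.5084, 0.0065], [-0.3173, -0.5473, -0.7745], [0.3973, 0.6648, -0.6326]], 't': [-0.509, 0.2966, 1.4062]}
top {'fov_y': 44.538, 'cx': 250.9836, 'cy': 190.5244, 'distortion': [-0.027, 0.0, 0.0, 0.0, 0.0], 'R': [[0.0131, -0.9999, 0.0065], [-0.9904, -0.0139, -0.1379], [0.1379, -0.0046, -0.9904]], 't': [0.0029, 0.6326, 1.5677]}
wrist {'fov_y': 66.5875, 'cx': 253.1087, 'cy': 191.1183, 'distortion': [-0.0463, 0.0, 0.0, 0.0, 0.0], 'tool_from_camera': [[0.0007, -0.298, 0.9546, -0.1733], [-0.0001, -0.9546, -0.298, 0.0761], [1.0, 0.0001, -0.0007, 0.0001], [0.0, 0.0, 0.0, 1.0]]}
```

View pics/scene0.png

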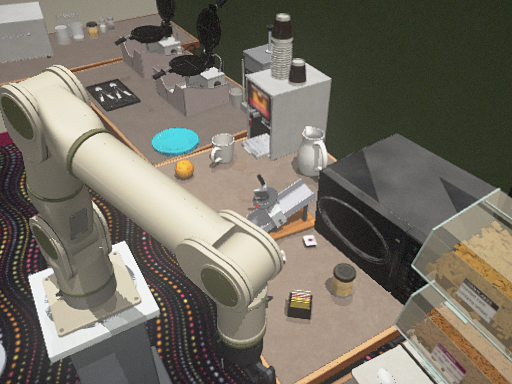

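View pics/top0.png

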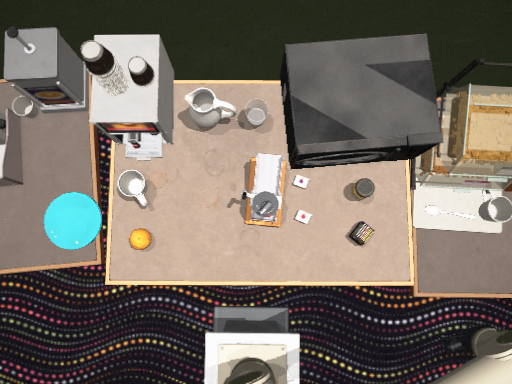

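View pics/wrist0.png

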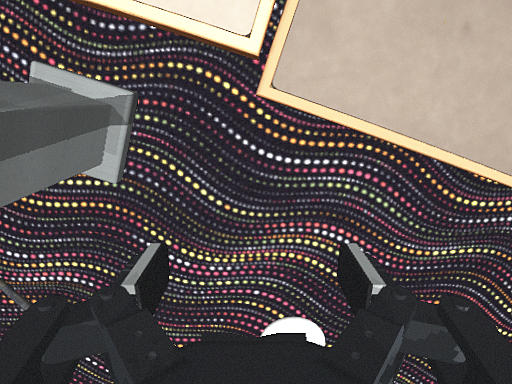

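```bash
python3 - <<'E'
import cv2
a=cv2.imread("pics/top0.png")[145:235,225:325];cv2.imwrite("pics/topz.png",cv2.resize(a,None,fx=6.6,fy=6.6,interpolation=cv2.INTER_CUBIC))
a=cv2.imread("pics/scene0.png")[165:255,230:330];cv2.imwrite("pics/scenez.png",cv2.resize(a,None,fx=6.6,fy=6.6,interpolation=cv2.INTER_CUBIC))
E
```

```text
(no output)
```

View pics/topz.png

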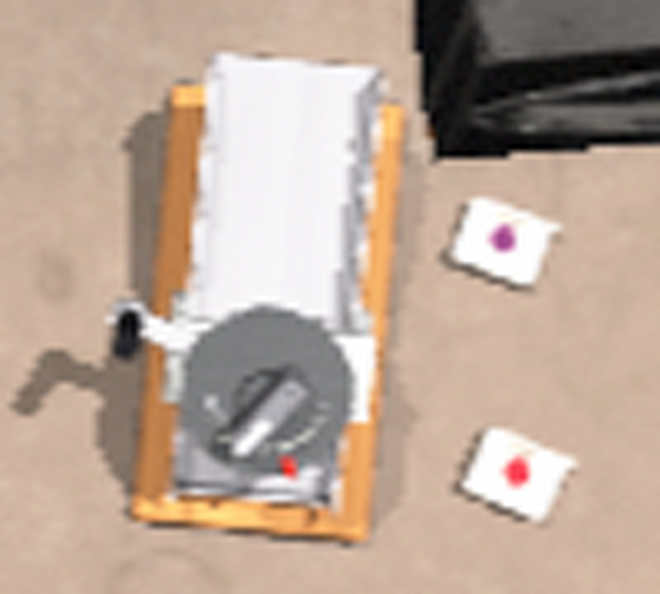

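View pics/scenez.png

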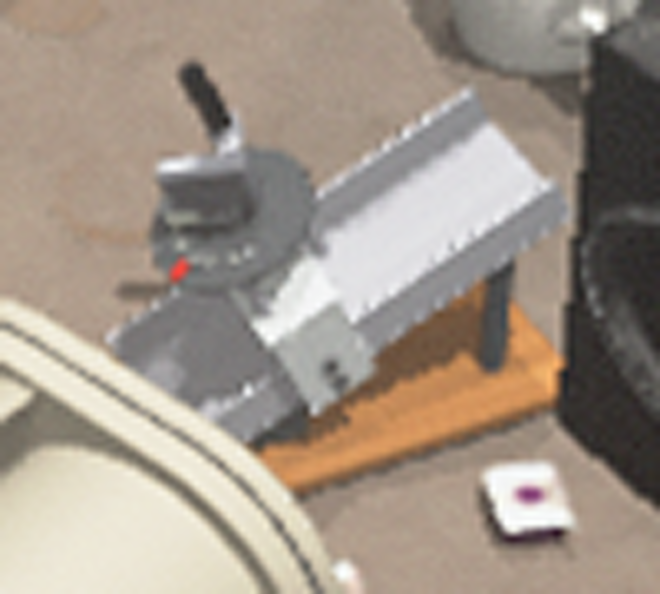

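```bash
cat > h.py <<'E'
import numpy as np,cv2
from scipy.spatial.transform import Rotation as Rn
from workcell import get_obs,camera,workorder,manip
def K(c):
    f=192/np.tan(np.radians(c["fov_y"])/2); return np.array([[f,0,c["cx"]],[0,f,c["cy"]],[0,0,1.]])
def ext(c,o=None):
    if "R" in c: return np.array(c["R"]),np.array(c["t"])
    T=np.eye(4);T[:3,:3]=Rn.from_quat(o["ee_rot"]).as_matrix();T[:3,3]=o["position"]
    M=np.linalg.inv(T@np.array(c["tool_from_camera"])); return M[:3,:3],M[:3,3]
def rays(c,px,o=None):
    R,t=ext(c,o)
    u=cv2.undistortPoints(np.array(px,float).reshape(-1,1,2),K(c),np.array(c["distortion"],float)).reshape(-1,2)
    d=np.c_[u,np.ones(len(u))]@R; return -R.T@t,d
def onplane(c,px,n,p0,o=None):
    C,d=rays(c,px,o);n=np.array(n,float); s=((np.array(p0)-C)@n)/(d@n); return C+d*s[:,None]
def onz(c,px,z,o=None): return onplane(c,px,[0,0,1],[0,0,z],o)
def proj(c,X,o=None):
    R,t=ext(c,o); return cv2.projectPoints(np.array(X,float).reshape(-1,1,3),cv2.Rodrigues(R)[0],t,K(c),np.array(c["distortion"],float))[0].reshape(-1,2)
def zm(p): return np.array(p,float)/6.6+[225,145]
class Chute:
    def __init__(s,x,y,yaw):
        s.o=np.array([x,y,0]);s.R=Rn.from_euler('z',yaw).as_matrix();a=.42
        s.up=s.R@[np.cos(a),0,np.sin(a)]; s.z=s.R@[-np.sin(a),0,np.cos(a)]; s.l=np.cross(s.z,s.up)
        s.c=s.o+s.R@[0,0,.115]
    def pt(s,ang,r,h): return s.c+s.z*h+r*(np.cos(ang)*s.up+np.sin(ang)*s.l)
    def ang(s,P):
        d=P-s.c; return np.arctan2(d@s.l,d@s.up),np.hypot(d@s.l,d@s.up)
E
python3 - <<'E'
from h import *
c=camera("top")
q=zm([(172,85),(405,103),(370,540),(133,518)])-0.42
for z in (0.01,.02,):
    P=onz(c,q,z);print(z,P.round(4),np.linalg.norm(P-np.roll(P,-1,0),axis=1).round(4),P.mean(0).round(4))
P=onz(c,[zm((268,385))-.42],.147);print(P)
print(onz(c,zm([(503,240),(517,471)]),.016))
E
```

```text
0.01 [[ 0.7555  0.0141  0.01  ]
 [ 0.7475 -0.1112  0.01  ]
 [ 0.5128 -0.0934  0.01  ]
 [ 0.5227  0.0315  0.01  ]] [0.1255 0.2354 0.1253 0.2335] [ 0.6346 -0.0397  0.01  ]
0.02 [[ 0.7534  0.0141  0.02  ]
 [ 0.7454 -0.1104  0.02  ]
 [ 0.5121 -0.0927  0.02  ]
 [ 0.522   0.0315  0.02  ]] [0.1247 0.2339 0.1246 0.2321] [ 0.6332 -0.0394  0.02  ]
[[ 0.5786641  -0.03408183  0.147     ]]
[[ 0.67127909 -0.16453357  0.016     ]
 [ 0.54826399 -0.171722    0.016     ]]
```

```bash
cat >> h.py <<'E'
def tool():
    o=get_obs(); return o,np.array(o["position"]),Rn.from_quat(o["ee_rot"]).as_matrix()
def to(X):
    o,p,R=tool(); d=R.T@(np.array(X)-p); print("pos",p.round(4),"tool delta",d.round(4),"rows>=",np.ceil(np.abs(d).max()/.05),"F",np.round(o["ft_force"],1),"t",round(float(o["clock"]),2),"gw",round(float(o["grip_width"]),3),"j7",np.round(o["joint_pos"][6],2)); return d
E
python3 - <<'E'
from h import *
o,p,R=tool();print(R.round(4));to([.194,-.594,.34]);to([.5,-.03,.34])
ch=Chute(.593,-.0352,-.072)
c=camera("top")
# pointer, marker, pin in zoomed top
for n,px,h in [("ptr",(230,452),.038),("mark",(288,462),.038),("pin top",(126,312),.064),("pin bot",(126,350),.02)]:
    P=onplane(c,[zm(px)-.42],ch.z,ch.c+ch.z*h)[0]; print(n,P.round(4),ch.ang(P))
E
```

```text
[[-3.000e-04  9.509e-01  3.096e-01]
 [ 8.000e-04  3.096e-01 -9.509e-01]
 [-1.000e+00 -0.000e+00 -9.000e-04]]
pos [ 0.1934 -0.594   0.2001] tool delta [-0.1399  0.0006  0.    ] rows>= 3.0 F [-0.8  0.5 -0.9] t 0.2 gw 1.0 j7 -0.09
pos [ 0.1934 -0.594   0.2001] tool delta [-0.1395  0.4661 -0.4415] rows>= 10.0 F [-0.8  0.5 -0.9] t 0.2 gw 1.0 j7 -0.09
ptr [ 0.5468 -0.0163  0.1354] (np.float64(2.7222547955632965), np.float64(0.03825965735142901))
mark [ 0.5424 -0.0446  0.1344] (np.float64(-2.807092777901065), np.float64(0.039730186728371725))
pin top [0.6077 0.0349 0.1894] (np.float64(1.0673530339000068), np.float64(0.08104553658721027))
pin bot [0.5962 0.0352 0.1361] (np.float64(1.4738787646405702), np.float64(0.07079502775454953))
```

{"fn": "play_rows", "kwargs": {
  "increments": "-0.05 0 0 0; -0.05 0 0 0; -0.03 0 0 0; 0 0.045 -0.045 0; 0 0.045 -0.045 0; 0 0.045 -0.045 0; 0 0.045 -0.045 0; 0 0.045 -0.045 0; 0 0.045 -0.045 0; 0 0.045 -0.045 0; 0 0.045 -0.045 0; 0 0.045 -0.03 0; 0 0.045 0 0; 0 0 0 0"
}}

```text
clock: 1.65
position: [0.4532, -0.1734, 0.3325]
ee_rot: [0.416, 0.572, -0.416, 0.571]
ft_force: [-0.4, -0.1, -0.4]
grip_width: 1.0
```

```bash
python3 - <<'E'
from h import *
to([.59,-.02,.32])
E
```

```text
pos [ 0.4532 -0.1734  0.3325] tool delta [ 0.0125  0.1773 -0.104 ] rows>= 4.0 F [-0.4 -0.1 -0.4] t 1.65 gw 1.0 j7 -0.99
```

{"fn": "play_rows", "kwargs": {
  "increments": "0 0.04 -0.025 0; 0 0.04 -0.025 0; 0 0.04 -0.025 0; 0 0.04 -0.025 0; 0 0.03 -0.02 0; 0 0.01 -0.005 0; 0 0 0 0; 0 0 0 0",
  "hand": 1,
  "squeeze": 30
}}

```text
clock: 2.45
position: [0.6081, 0.0072, 0.3304]
ee_rot: [0.417, 0.571, -0.419, 0.569]
ft_force: [-0.8, -0.1, 0.4]
grip_width: 0.004
```

```bash
python3 - <<'E'
from h import *
o=get_obs();to([.59,-.02,.32]);c=camera("wrist");cv2.imwrite("pics/w1.png",c["img"]);
ch=Chute(.593,-.0352,-.072)
X=[ch.pt(0,0,.035),ch.pt(1.222,.075,.064),ch.pt(1.222,.075,.02),ch.pt(2.618,.033,.038),ch.pt(3.4,.033,.038),ch.pt(0,0,.078)]
print(proj(c,X,o).round(1))
E
```

```text
pos [0.6081 0.0072 0.3304] tool delta [ 0.0105 -0.0254  0.0205] rows>= 1.0 F [-0.8 -0.1  0.4] t 2.45 gw 0.004 j7 -1.49
[[277.2 194.4]
 [226.1 173.7]
 [234.  152.7]
 [257.3 206.1]
 [273.6 214.1]
 [273.9 218.1]]
```

View pics/w1.png

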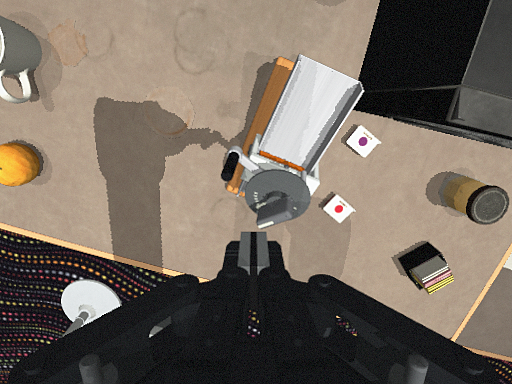

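```bash
python3 - <<'E'
import cv2
a=cv2.imread("pics/w1.png")[135:235,210:330];cv2.imwrite("pics/w1z.png",cv2.resize(a,None,fx=6,fy=6,interpolation=cv2.INTER_CUBIC))
E
```

```text
(no output)
```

View pics/w1z.png

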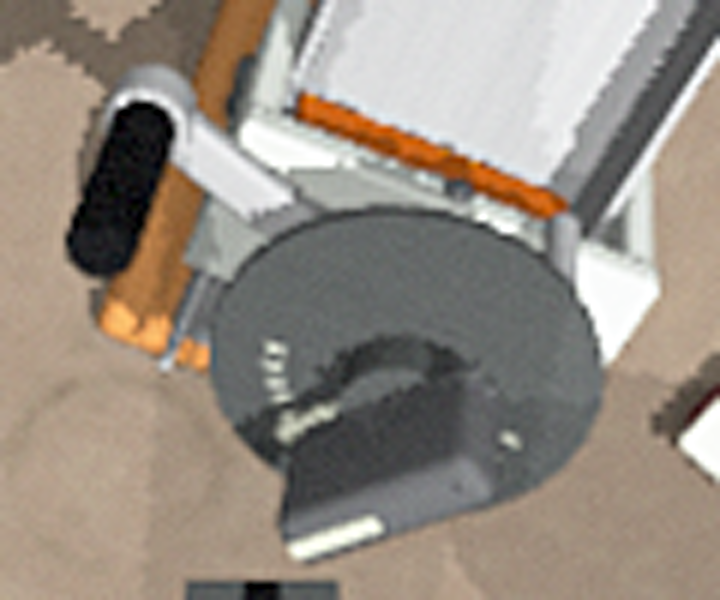

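{"fn": "play_rows", "kwargs": {
  "increments": "0 -0.01 0.01 0.149; 0 -0.01 0.01 0.149; 0 0 0 0.149; 0 0 0 0.149"
}}

```text
clock: 2.9
position: [0.5899, -0.0257, 0.3322]
ee_rot: [-0.568, -0.418, 0.571, -0.42]
ft_force: [-0.7, -0.1, -1.1]
grip_width: -0.001
```

```bash
python3 - <<'E'
from h import *
o,p,R=tool();to([.59,-.02,.32]);print(R.round(3),o["joint_pos"].round(2))
E
```

```text
pos [ 0.5899 -0.0257  0.3322] tool delta [ 0.0122 -0.0016 -0.0055] rows>= 1.0 F [-0.7 -0.1 -1.1] t 2.9 gw -0.001 j7 -2.02
[[-0.002  0.954 -0.299]
 [-0.004 -0.299 -0.954]
 [-1.    -0.     0.005]] [ 0.42  0.28 -0.59  1.3   0.16  1.61 -2.02]
```

{"fn": "play_rows", "kwargs": {
  "increments": "0 0 0 -0.149; 0 0 0 -0.149; 0 0 0 -0.149; 0 0 0 -0.149; 0 0 0 -0.149; 0 0 0 -0.149; 0 0 0 -0.149; 0 0 0 -0.149; 0 0 0 -0.149; 0 0 0 -0.149; 0 0 0 -0.149; 0 0 0 -0.149; 0 0 0 -0.149; 0 0 0 -0.149; 0 0 0 -0.149; 0 0 0 -0.149; 0 0 0 -0.149; 0 0 0 -0.149; 0 0 0 -0.149; 0 0 0 -0.149"
}}

```text
clock: 4.9
position: [0.5742, -0.0679, 0.3427]
ee_rot: [-0.385, 0.606, 0.36, 0.596]
ft_force: [-0.4, 0.8, 0.5]
grip_width: -0.001
```

{"fn": "play_rows", "kwargs": {
  "increments": "0 0 0 -0.149; 0 0 0 -0.149; 0 0 0 -0.149; 0 0.04 0 -0.1; 0 0 0 0; 0 0 0 0"
}}

```text
clock: 5.5
position: [0.5279, -0.0801, 0.3414]
ee_rot: [0.533, -0.488, -0.511, -0.466]
ft_force: [1.1, -0.2, -0.1]
grip_width: -0.002
```

```bash
python3 - <<'E'
from h import *
o,p,R=tool();to([.55,-.03,.32]);print(R.round(3),o["joint_pos"].round(2))
c=camera("wrist");cv2.imwrite("pics/w2.png",c["img"])
ch=Chute(.593,-.0352,-.072)
q=proj(c,[ch.pt(0,0,.035),ch.pt(1.222,.075,.064),ch.pt(1.222,.075,.02)],o);print(q)
x,y=(q[0]-[60,50]).astype(int);print(x,y)
cv2.imwrite("pics/w2z.png",cv2.resize(c["img"][y:y+100,x:x+120],None,fx=6,fy=6,interpolation=cv2.INTER_CUBIC))
E
```

```text
pos [ 0.5279 -0.0801  0.3414] tool delta [ 0.0191 -0.0266  0.0489] rows>= 1.0 F [ 1.1 -0.2 -0.1] t 5.5 gw -0.002 j7 1.55
[[ 0.002 -0.996 -0.089]
 [-0.045 -0.089  0.995]
 [-0.999  0.002 -0.045]] [ 0.97  0.22 -1.1   1.42  0.24  1.62  1.55]
[[290.61525214 203.77005145]
 [347.53170881 232.13124856]
 [336.52053488 231.39351688]]
230 153
```

View pics/w2z.png

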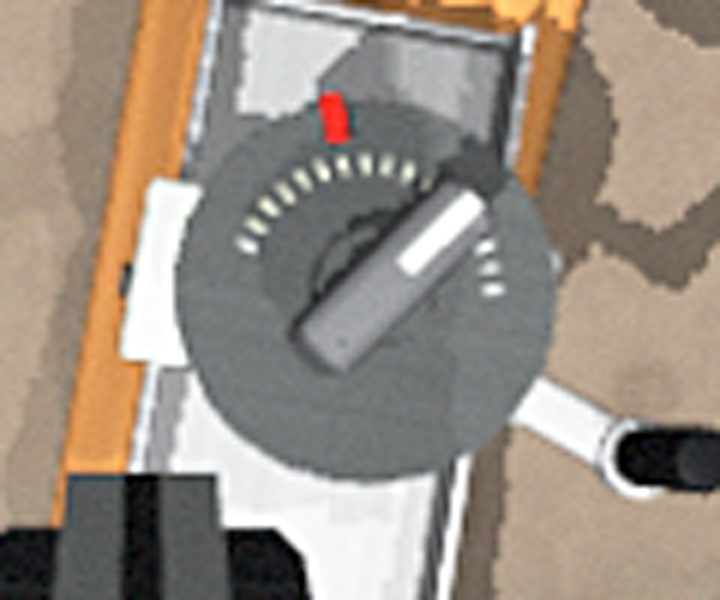

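```bash
cat > m.py <<'E'
from h import *
def meas(pose_o,c,off,sc,dial,mark,b0,b1,ch,hb=.078):
    f=lambda p:np.array(p,float)/sc+off-.42
    D=onplane(c,[f(dial)],ch.z,ch.c+ch.z*.035,pose_o)[0]; e=D-ch.pt(0,0,.035)
    print("dial err",e.round(4)); ch.c=ch.c+e
    M=onplane(c,[f(mark)],ch.z,ch.c+ch.z*.038,pose_o)[0]; a=ch.ang(M); a=(a[0]%(2*np.pi),a[1]);print("marker dir",a,"adj",a[0]-2.618)
    P=onplane(c,[f(b0),f(b1)],ch.z,ch.c+ch.z*hb,pose_o); d=P[1]-P[0]; b=np.arctan2(d@ch.l,d@ch.up)%(2*np.pi)
    print("bar dir",b,"len",np.linalg.norm(d),"ends",[ch.ang(p) for p in P]); print("need",a[0]-b); return a[0],b
E
python3 - <<'E'
from m import *
o=get_obs();c=camera("wrist")
ch=Chute(.593,-.0352,-.072)
meas(o,c,[230,153],6,(365,292),(340,142),(317,350),(472,200),ch)
E
```

```text
dial err [-0.0028  0.     -0.0012]
marker dir (np.float64(3.473690095494642), np.float64(0.03360208223978413)) adj 0.855690095494642
bar dir 2.4983065792750367 len 0.04317497106735818 ends [(np.float64(-0.6612033533174245), np.float64(0.02205387248926624)), (np.float64(2.517008824829054), np.float64(0.021128333411483024))]
need 0.9753835162196052
```

```bash
cat >> h.py <<'E'
def fist(ch,a,yaw,gap,h=.047):  # TCP for fist behind pin, pushing along heading yaw
    p=ch.pt(1.222+a,.075,h); n=np.array([np.cos(yaw),np.sin(yaw),0]); return p-n*(.018+gap)+[0,0,.008]
def mkch(): return Chute(.5915,-.0352,-.072)
E
python3 - <<'E'
from h import *
ch=mkch()
print("pin",ch.pt(1.222,.075,.046))
s=fist(ch,0,3.23,.008);print(s,s+[0,0,.05]);to(s+[0,0,.05])
for a,y in [(0,3.23),(.3,3.23),(.6,3.3),(.9,3.45),(1.2,3.6)]: print(a,y,fist(ch,a,y,0).round(4))
E
```

```text
pin [0.6012062  0.03476689 0.16745402]
[0.62669795 0.03709182 0.17636711] [0.62669795 0.03709182 0.22636711]
pos [ 0.5286 -0.0788  0.3417] tool delta [ 0.1104 -0.1084  0.1114] rows>= 3.0 F [ 0.3 -0.4 -0.7] t 5.6 gw -0.002 j7 1.55
0 3.23 [0.6187 0.0364 0.1764]
0.3 3.23 [0.599  0.0422 0.1674]
0.6 3.3 [0.5784 0.0427 0.1583]
0.9 3.45 [0.5584 0.0379 0.1499]
1.2 3.6 [0.5407 0.0272 0.1429]
```

{"fn": "play_rows", "kwargs": {
  "increments": "0 -0.03 0.035 0; 0 -0.03 0.035 0; 0 -0.03 0.03 0; 0.03 -0.02 0.02 0; 0.04 -0.005 0.005 0; 0.03 0 0 0; 0.01 0 0 0; 0 0 0 0"
}}

```text
clock: 6.4
position: [0.6412, 0.054, 0.2209]
ee_rot: [0.53, -0.491, -0.507, -0.47]
ft_force: [0.2, -0.7, 0.7]
grip_width: -0.0
```

```bash
python3 - <<'E'
from h import *
ch=mkch();o,p,R=tool();print(R[:,1].round(3),R[:,0].round(3),o["joint_pos"].round(2))
to(fist(ch,0,3.23,.008))
c=camera("wrist");cv2.imwrite("pics/w3.png",c["img"])
print(proj(c,[ch.pt(1.222,.075,.064),ch.pt(1.222,.075,.02)],o))
E
```

```text
[-0.997 -0.077  0.   ] [ 0.003 -0.044 -0.999] [ 0.51  0.56 -1.03  1.34  0.51  1.52  1.17]
pos [0.6412 0.054  0.2209] tool delta [ 0.0451  0.0158 -0.0138] rows>= 1.0 F [ 0.2 -0.7  0.7] t 6.4 gw -0.0 j7 1.17
[[234.34830618 140.11372193]
 [236.53783803 154.69227511]]
```

View pics/w3.png

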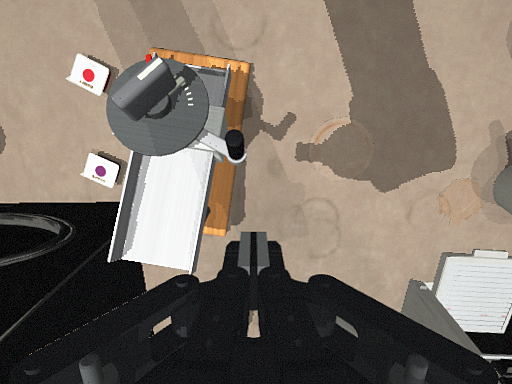

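{"fn": "play_rows", "kwargs": {
  "increments": "0.02 0 -0.014 0; 0.02 0.004 0 0; 0.005 0.004 0 0; 0 0 0 0; 0 0 0 0"
}}

```text
clock: 6.95
position: [0.6387, 0.0372, 0.1861]
ee_rot: [0.532, -0.489, -0.503, -0.474]
ft_force: [0.8, -0.4, -0.2]
grip_width: 0.0
```

```bash
python3 - <<'E'
from h import *
ch=mkch();o,p,R=tool()
for a,y in [(0,3.23),(.3,3.23),(.6,3.3),(.9,3.45),(1.2,3.6)]: print(a);to(fist(ch,a,y,0))
E
```

```text
0
pos [0.6387 0.0372 0.1861] tool delta [0.0095 0.0201 0.0011] rows>= 1.0 F [ 0.8 -0.4 -0.2] t 6.95 gw 0.0 j7 1.17
0.3
pos [0.6387 0.0372 0.1861] tool delta [0.0179 0.0394 0.0088] rows>= 1.0 F [ 0.8 -0.4 -0.2] t 6.95 gw 0.0 j7 1.17
0.6
pos [0.6387 0.0372 0.1861] tool delta [0.0266 0.06   0.0111] rows>= 2.0 F [ 0.8 -0.4 -0.2] t 6.95 gw 0.0 j7 1.17
0.9
pos [0.6387 0.0372 0.1861] tool delta [0.0349 0.0805 0.0082] rows>= 2.0 F [ 0.8 -0.4 -0.2] t 6.95 gw 0.0 j7 1.17
1.2
pos [0.6387 0.0372 0.1861] tool delta [ 0.042   0.099  -0.0009] rows>= 2.0 F [ 0.8 -0.4 -0.2] t 6.95 gw 0.0 j7 1.17
```

{"fn": "play_rows", "kwargs": {
  "increments": "0.01 0.005 0 0; 0.003 0.008 0.001 0; 0.003 0.008 0.001 0; 0.003 0.008 0.002 0; 0.003 0.008 0.003 0; 0.003 0.008 0.003 0; 0 0 0 0"
}}

```text
clock: 7.65
position: [0.5899, 0.0445, 0.1606]
ee_rot: [0.534, -0.488, -0.502, -0.474]
ft_force: [-1.4, 0.1, 0.1]
grip_width: -0.001
```

```bash
python3 - <<'E'
from h import *
ch=mkch();o,p,R=tool()
for a,y in [(0,3.23),(.3,3.23),(.6,3.3),(.9,3.45),(1.2,3.6)]: print(a);to(fist(ch,a,y,0))
c=camera("wrist");cv2.imwrite("pics/w4.png",c["img"])
E
```

```text
0
pos [0.5899 0.0445 0.1606] tool delta [-0.0149 -0.0284 -0.0109] rows>= 1.0 F [-1.4  0.1  0.1] t 7.65 gw -0.001 j7 1.15
0.3
pos [0.5899 0.0445 0.1606] tool delta [-0.0066 -0.0091 -0.0032] rows>= 1.0 F [-1.4  0.1  0.1] t 7.65 gw -0.001 j7 1.15
0.6
pos [0.5899 0.0445 0.1606] tool delta [ 0.0021  0.0116 -0.0008] rows>= 1.0 F [-1.4  0.1  0.1] t 7.65 gw -0.001 j7 1.15
0.9
pos [0.5899 0.0445 0.1606] tool delta [ 0.0103  0.0321 -0.0037] rows>= 1.0 F [-1.4  0.1  0.1] t 7.65 gw -0.001 j7 1.15
1.2
pos [0.5899 0.0445 0.1606] tool delta [ 0.0174  0.0506 -0.0128] rows>= 2.0 F [-1.4  0.1  0.1] t 7.65 gw -0.001 j7 1.15
```

View pics/w4.png

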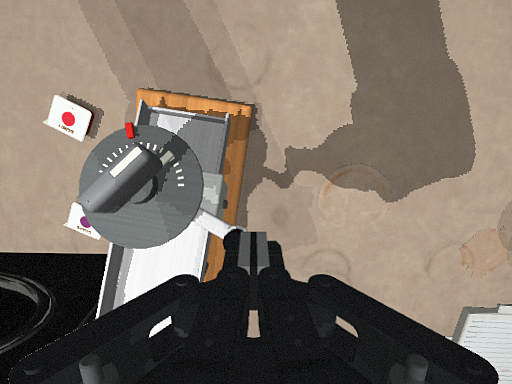

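```bash
python3 - <<'E'
from h import *
ch=mkch();o=get_obs();c=camera("wrist")
for a in (0,.2,.4): print(a,proj(c,[ch.pt(1.222+a,.075,.064),ch.pt(1.222+a,.075,.042),ch.pt(1.222+a,.075,.015),ch.pt(1.222+a,.055,.015)],o).round(0).tolist())
print(proj(c,[ch.pt(0,0,.035)],o))
cv2.imwrite("pics/w5z.png",cv2.resize(c["img"][170:290,180:320],None,fx=5,fy=5))
c=camera("scene");cv2.imwrite("pics/s5z.png",cv2.resize(c["img"][140:260,210:350],None,fx=5,fy=5))
c=camera("top");cv2.imwrite("pics/t5z.png",cv2.resize(c["img"][145:245,205:325],None,fx=5,fy=5))
E
```

```text
0 [[235.0, 245.0], [237.0, 242.0], [238.0, 239.0], [215.0, 226.0]]
0.2 [[246.0, 221.0], [246.0, 220.0], [246.0, 220.0], [220.0, 212.0]]
0.4 [[251.0, 195.0], [250.0, 198.0], [250.0, 201.0], [224.0, 198.0]]
[[141.2028029  187.69776176]]
```

View pics/w5z.png

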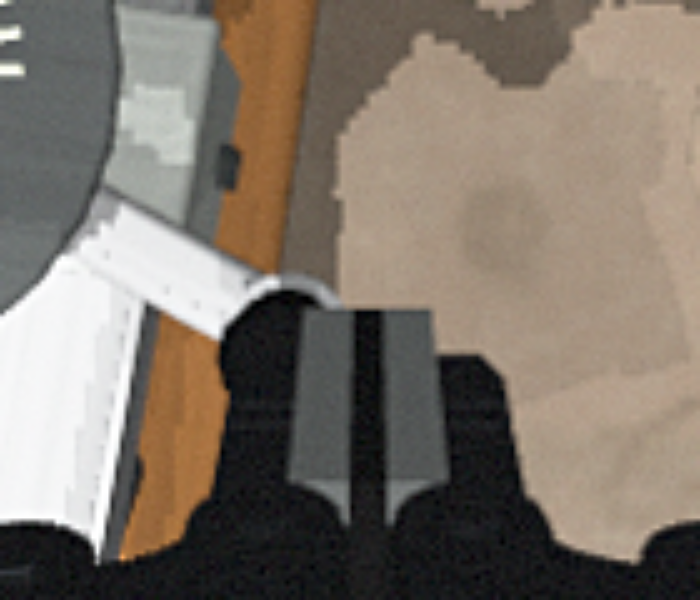

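View pics/s5z.png

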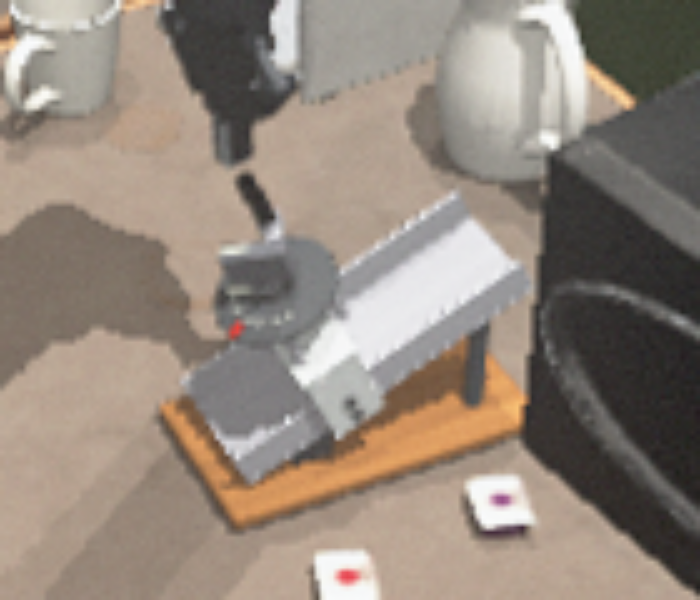

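View pics/t5z.png

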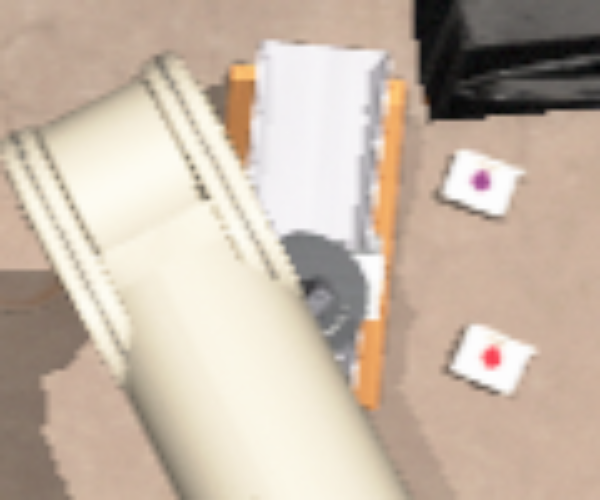

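{"fn": "play_rows", "kwargs": {
  "increments": "-0.04 0 0.005 0; -0.04 0 0.005 0; -0.03 0 0 0.149; 0 0 0 0.149; 0 0 0 0.149; 0 0 0 0.149; 0 0 0 0.149; 0 0 0 0.149; 0 0 0 0.149; 0 0 0 0.149; 0 0 0 0.149; 0 0 0 0.149; 0 0 0 0.149; 0 0 0 0.149; 0 0 0 0.149; 0 0 0 0.1; 0 0 0 0",
  "hand": 0.2
}}

```text
clock: 9.55
position: [0.5943, 0.0596, 0.277]
ee_rot: [0.136, 0.681, -0.158, 0.702]
ft_force: [0.1, 0.2, -0.3]
grip_width: 0.399
```

```bash
cat >> h.py <<'E'
def str_(ch,a,h=.032,ov=.005): 
    return ch.pt(1.222+a,.075,h)+[0,0,ov]
def yw(R): return np.arctan2(R[1,1],R[0,1])
E
python3 - <<'E'
from h import *
ch=mkch();o,p,R=tool();print(R.round(3),yw(R),"want",1.15,o["joint_pos"].round(2))
to(str_(ch,0)+[0,0,.05])
c=camera("wrist");cv2.imwrite("pics/w6.png",c["img"])
print(proj(c,[ch.pt(1.222,.075,.064),ch.pt(1.222,.075,.02)],o))
E
```

```text
[[ 0.024  0.408  0.913]
 [-0.036  0.913 -0.407]
 [-0.999 -0.024  0.036]] 1.1505429247319368 want 1.15 [ 0.4   0.31 -0.77  1.4   0.26  1.5  -0.78]
pos [0.5943 0.0596 0.277 ] tool delta [ 0.0685 -0.0163  0.0193] rows>= 2.0 F [ 0.1  0.2 -0.3] t 9.55 gw 0.399 j7 -0.78
[[259.52786857 203.83012108]
 [272.8829468  185.20394691]]
```

View pics/w6.png

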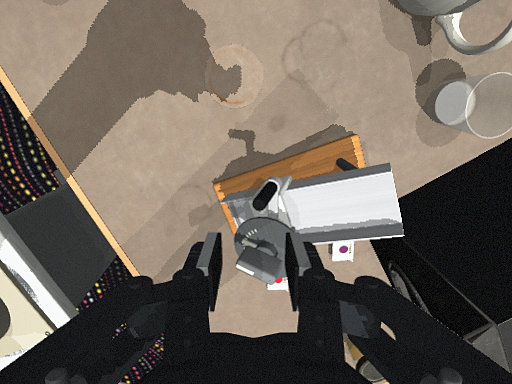

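{"fn": "play_rows", "kwargs": {
  "increments": "0 -0.014 0.016 0; 0.025 -0.006 0.005 0; 0.03 0 0 0; 0.005 0 0 0; 0 0 0 0; 0 0 0 0"
}}

```text
clock: 10.2
position: [0.6089, 0.0308, 0.2192]
ee_rot: [0.129, 0.681, -0.15, 0.705]
ft_force: [0.1, 0.4, 0.0]
grip_width: 0.398
```

```bash
python3 - <<'E'
from h import *
ch=mkch();o,p,R=tool();print(yw(R))
to(str_(ch,0))
c=camera("wrist");cv2.imwrite("pics/w7.png",c["img"][100:,100:420])
print(proj(c,[ch.pt(1.222,.075,.064),ch.pt(1.222,.075,.02)],o)-[100,100])
E
```

```text
1.172479447744606
pos [0.6089 0.0308 0.2192] tool delta [ 0.0593  0.0038 -0.0055] rows>= 2.0 F [0.1 0.4 0. ] t 10.2 gw 0.398 j7 -0.73
[[130.81664595 106.34191313]
 [151.52974564  83.33272848]]
```

View pics/w7.png

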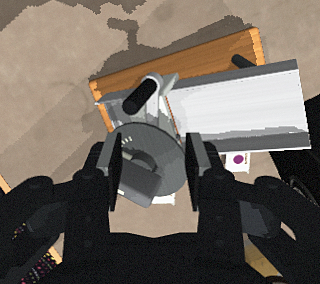

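```bash
python3 - <<'E'
from h import *
ch=mkch()
X=str_(ch,0);X[:2]=ch.pt(1.222,.075,.048)[:2];print(X);to(X)
E
```

```text
[0.60039279 0.03482556 0.15967077]
pos [0.6091 0.0309 0.2196] tool delta [ 0.0595  0.0015 -0.0119] rows>= 2.0 F [-0.4 -0.1  0.6] t 10.25 gw 0.402 j7 -0.73
```

{"fn": "play_rows", "kwargs": {
  "increments": "0 0 -0.009 0; 0.01 0.001 -0.003 0; 0.02 0 0 0; 0.018 0 0 0; 0.006 0 0 0; 0 0 0 0; 0 0 0 0",
  "hand": 0
}}

```text
clock: 10.95
position: [0.5998, 0.0378, 0.1669]
ee_rot: [0.129, 0.679, -0.148, 0.708]
ft_force: [0.4, 0.5, 0.4]
grip_width: 0.496
```

```bash
python3 - <<'E'
from h import *
ch=mkch();o,p,R=tool();print(yw(R))
X=str_(ch,0);X[:2]=ch.pt(1.222,.075,.048)[:2];print(X);to(X)
c=camera("wrist");cv2.imwrite("pics/w8.png",c["img"][100:,100:420])
print(proj(c,[ch.pt(1.222,.075,.064),ch.pt(1.222,.075,.02)],o)-[100,100])
E
```

```text
1.1764216281122741
[0.60039279 0.03482556 0.15967077]
pos [0.5998 0.0378 0.1669] tool delta [ 0.0073 -0.0023  0.0014] rows>= 1.0 F [0.4 0.5 0.4] t 10.95 gw 0.496 j7 -0.75
[[146.86164266 142.94340568]
 [169.15071224 108.44175411]]
```

View pics/w8.png

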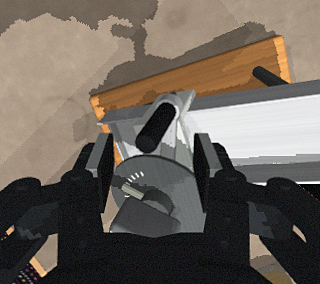

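{"fn": "play_rows", "kwargs": {
  "increments": "0.006 0 0 0; 0.006 -0.001 -0.01 -0.14; 0.005 -0.001 -0.01 -0.14; 0.005 -0.001 -0.01 -0.14; 0.005 -0.001 -0.01 -0.14; 0 0 0 0"
}}

```text
clock: 11.6
position: [0.5641, 0.0418, 0.1409]
ee_rot: [-0.079, 0.689, 0.053, 0.718]
ft_force: [0.5, -0.6, 1.3]
grip_width: 0.497
```

```bash
cat >> h.py <<'E'
def swing(ch,acs,h=.032,hx=.048,ov=.005):
    o,p,R=tool();P=p-R[:,0]*0; 
    d=p-ch.c; print("yaw",yw(R).round(3),"F",np.round(o["ft_force"],1),"t",round(float(o["clock"]),2),"j",np.round(o["joint_pos"],2))
    for a in acs:
        X=ch.pt(1.222+a,.075,h)+[0,0,ov];X[:2]=ch.pt(1.222+a,.075,hx)[:2]
        print(a,"d",(R.T@(X-p)).round(4),"yawwant",round(1.15+a,2))
E
python3 - <<'E'
from h import *
ch=mkch();swing(ch,[.3,.5,.7,1,1.3])
o=get_obs();c=camera("wrist");cv2.imwrite("pics/w9.png",c["img"][100:,100:420])
for a in (0,.2,.4,.6): print(a,(proj(c,[ch.pt(1.222+a,.075,.064),ch.pt(1.222+a,.075,.02)],o)-[100,100]).round().tolist())
E
```

```text
yaw 1.757 F [ 0.5 -0.6  1.3] t 11.6 j [ 0.55  0.32 -0.86  1.71  0.31  1.2  -0.21]
0.3 d [-0.009  -0.0046  0.0165] yawwant 1.45
0.5 d [-0.0035 -0.0016  0.0028] yawwant 1.65
0.7 d [ 0.0019 -0.0016 -0.0111] yawwant 1.85
1 d [ 0.0094 -0.0071 -0.0315] yawwant 2.15
1.3 d [ 0.0155 -0.0187 -0.0497] yawwant 2.45
0 [[210.0, 179.0], [222.0, 147.0]]
0.2 [[186.0, 162.0], [203.0, 134.0]]
0.4 [[161.0, 150.0], [183.0, 125.0]]
0.6 [[136.0, 143.0], [162.0, 119.0]]
```

View pics/w9.png

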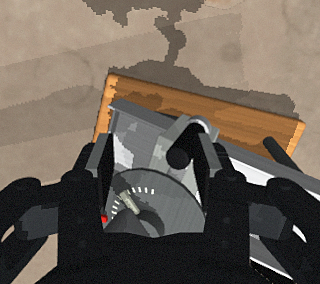

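```bash
cat >> h.py <<'E'
def push(ch,acs,lead,h=.032,ov=.005,sgn=1):
    o,p,R=tool();print("pos",p.round(4),"yaw",yw(R).round(3),"F",np.round(o["ft_force"],1),"t",round(float(o["clock"]),2),"j",np.round(o["joint_pos"],2))
    for a in acs:
        th=1.222+a; X=ch.pt(th,.075,h)+lead*(-np.sin(th)*ch.up+np.cos(th)*ch.l)*[1,1,0]+[0,0,ov]
        print(a,"d",(R.T@(X-p)).round(4),"dyaw",round(1.15+a-yw(R),2))
E
python3 - <<'E'
from h import *
ch=mkch();push(ch,[.25,.5,.7,.9,1.1,1.2],.020)
E
```

```text
pos [0.5646 0.0418 0.1413] yaw 1.752 F [ 0.4  0.5 -0.8] t 11.65 j [ 0.55  0.33 -0.86  1.7   0.31  1.2  -0.21]
0.25 d [-0.0106 -0.0007  0.0085] dyaw -0.35
0.5 d [-0.0036 -0.0014 -0.0096] dyaw -0.1
0.7 d [ 0.0019 -0.0054 -0.0237] dyaw 0.1
0.9 d [ 0.0072 -0.0123 -0.0368] dyaw 0.3
1.1 d [ 0.012  -0.0218 -0.0484] dyaw 0.5
1.2 d [ 0.0142 -0.0274 -0.0536] dyaw 0.6
```

{"fn": "play_rows", "kwargs": {
  "increments": "0 -0.002 -0.012 0; 0.001 -0.003 -0.012 0; 0.004 -0.003 -0.011 -0.1; 0.004 -0.003 -0.011 -0.1; 0 0 0 0"
}}

```text
clock: 12.15
position: [0.522, 0.0205, 0.1318]
ee_rot: [-0.144, 0.68, 0.116, 0.709]
ft_force: [-0.2, -0.0, -0.4]
grip_width: 0.502
```

```bash
python3 - <<'E'
from h import *
ch=mkch();push(ch,[.7,.9,1.1,1.2,1.3],.020)
o=get_obs();c=camera("wrist");cv2.imwrite("pics/w10.png",c["img"][100:,100:420])
for a in (.4,.6,.8,1): print(a,(proj(c,[ch.pt(1.222+a,.075,.064),ch.pt(1.222+a,.075,.02)],o)-[100,100]).round().tolist())
E
```

```text
pos [0.522  0.0205 0.1318] yaw 1.94 F [-0.2 -0.  -0.4] t 12.15 j [ 0.66  0.23 -0.9   1.83  0.24  1.15  0.05]
0.7 d [-0.0063  0.003   0.0235] dyaw -0.09
0.9 d [-0.001  -0.0013  0.0093] dyaw 0.11
1.1 d [ 0.0037 -0.0084 -0.0039] dyaw 0.31
1.2 d [ 0.0059 -0.013  -0.01  ] dyaw 0.41
1.3 d [ 0.0078 -0.0181 -0.0157] dyaw 0.51
0.4 [[252.0, 151.0], [253.0, 128.0]]
0.6 [[224.0, 139.0], [232.0, 119.0]]
0.8 [[197.0, 133.0], [210.0, 115.0]]
1 [[171.0, 133.0], [188.0, 115.0]]
```

View pics/w10.png

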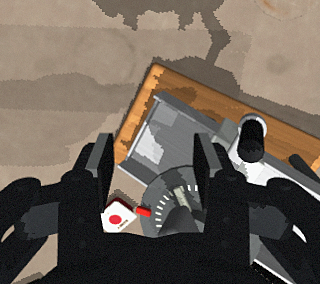

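```bash
python3 - <<'E'
from h import *
c=camera("wrist");M=np.linalg.inv(np.array(c["tool_from_camera"]))
def pt(P): 
    return cv2.projectPoints(np.array(P,float).reshape(-1,1,3),cv2.Rodrigues(M[:3,:3])[0],M[:3,3],K(c),np.array(c["distortion"]))[0].reshape(-1,2).round(0).tolist()
for x in (-.03,-.011,0,.008): print(x,pt([(x,y,0.021) for y in (-.011,0,.011)]),pt([(x,y,0.0) for y in (-.011,0,.011)]))
ch=mkch();o,p,R=tool();print(((ch.pt(1.222+.4,.075,.064)-p)@R),((ch.pt(1.222+.4,.075,.03)-p)@R))
s=camera("scene");cv2.imwrite("pics/s10z.png",cv2.resize(s["img"][140:260,210:350],None,fx=5,fy=5))
print(proj(s,[p,p+R[:,0]*.008,ch.pt(1.622,.075,.064)])-[210,140])
E
```

```text
-0.03 [[291.0, 264.0], [291.0, 246.0], [292.0, 227.0]] [[253.0, 264.0], [253.0, 246.0], [253.0, 227.0]]
-0.011 [[287.0, 247.0], [288.0, 231.0], [288.0, 214.0]] [[253.0, 247.0], [253.0, 231.0], [253.0, 214.0]]
0 [[285.0, 239.0], [286.0, 224.0], [286.0, 208.0]] [[253.0, 239.0], [253.0, 224.0], [253.0, 208.0]]
0.008 [[284.0, 234.0], [284.0, 219.0], [285.0, 204.0]] [[253.0, 234.0], [253.0, 219.0], [253.0, 204.0]]
[-0.03775707  0.00119593  0.04970292] [-0.00605231 -0.00321967  0.06116201]
[[31.90642929 56.04790127]
 [32.10047477 57.91457272]
 [40.46959693 39.18073088]]
```

View pics/s10z.png

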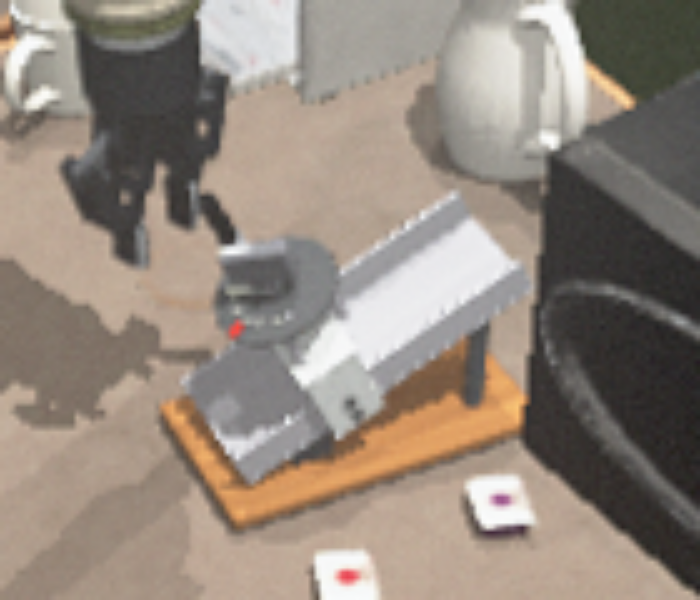

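```bash
python3 - <<'E'
from h import *
s=camera("scene")
R5=Rn.from_quat([0.534,-0.488,-0.502,-0.474]).as_matrix();p5=np.array([.5899,.0445,.1606])
o,p,R=tool()
for x in (.008,-.01,-.02,-.03,-.04):
    print(x,"fist",(proj(s,[p5+R5[:,0]*x])-[210,140])*5,"open",((proj(s,[p+R@[x,0,.028],p+R@[x,0,-.028]])-[210,140])*5).round().tolist())
w=camera("wrist");M=np.linalg.inv(np.array(w["tool_from_camera"]))
for x in (-.045,-.04,-.035,-.03,-.025): print(x,cv2.projectPoints(np.array([[x,.011,.01],[x,.011,-.01],[x,.011,.021],[x,-.011,.021]]).reshape(-1,1,3),cv2.Rodrigues(M[:3,:3])[0],M[:3,3],K(w),np.array(w["distortion"]))[0].reshape(-1,2).round(0).tolist())
cv2.imwrite("pics/w11.png",cv2.resize(w["img"][200:320,180:330],None,fx=5,fy=5))
E
```

```text
0.008 fist [[230.38283113 206.27046217]] open [[188.0, 266.0], [133.0, 311.0]]
-0.01 fist [[229.2395463  184.44860839]] open [[186.0, 245.0], [130.0, 290.0]]
-0.02 fist [[228.59725492 172.19157667]] open [[185.0, 234.0], [129.0, 278.0]]
-0.03 fist [[227.94978339 159.83741517]] open [[183.0, 222.0], [128.0, 266.0]]
-0.04 fist [[227.29706303 147.3848544 ]] open [[182.0, 210.0], [126.0, 254.0]]
-0.045 [[274.0, 240.0], [232.0, 240.0], [296.0, 240.0], [294.0, 279.0]]
-0.04 [[273.0, 236.0], [233.0, 236.0], [295.0, 236.0], [293.0, 274.0]]
-0.035 [[272.0, 231.0], [234.0, 231.0], [294.0, 231.0], [292.0, 268.0]]
-0.03 [[272.0, 227.0], [234.0, 227.0], [292.0, 227.0], [291.0, 264.0]]
-0.025 [[271.0, 224.0], [235.0, 224.0], [291.0, 224.0], [290.0, 259.0]]
```

View pics/w11.png

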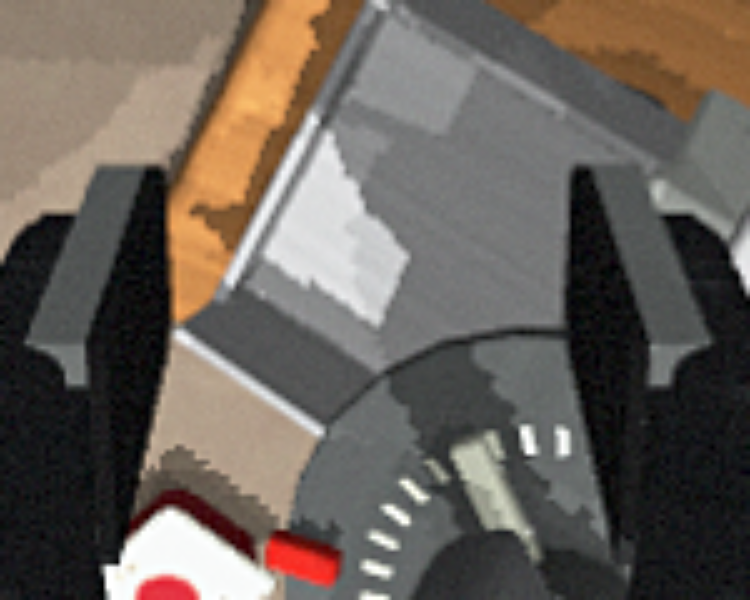

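```bash
sed -i 's/ov=.005/ov=-.033/g' h.py; python3 - <<'E'
from h import *
ch=mkch();print(ch.pt(1.632,.075,.064));swing(ch,[.41],hx=.05)
E
```

```text
[0.56667832 0.04164428 0.17156713]
yaw 1.94 F [-0.3 -0.4 -0.5] t 12.4 j [ 0.66  0.23 -0.9   1.82  0.24  1.15  0.05]
0.41 d [0.025  0.0012 0.0513] yawwant 1.56
```

{"fn": "play_rows", "kwargs": {
  "increments": "-0.03 0 0 0; -0.005 0 0.02 0.1; 0 -0.003 0.018 0.1; 0 -0.004 0.012 0.1; 0 0 0 0.07; 0 0 0 0"
}}

```text
clock: 13.0
position: [0.575, 0.0328, 0.1718]
ee_rot: [-0.002, 0.689, -0.018, 0.725]
ft_force: [-0.6, 0.2, -0.8]
grip_width: 0.502
```

```bash
python3 - <<'E'
from h import *
ch=mkch();swing(ch,[.41],hx=.05)
o=get_obs();c=camera("wrist");cv2.imwrite("pics/w12.png",c["img"][100:,100:420])
for a in (.3,.4,.5): print(a,(proj(c,[ch.pt(1.222+a,.075,.064),ch.pt(1.222+a,.075,.02)],o)-[100,100]).round().tolist())
E
```

```text
yaw 1.548 F [-0.6  0.2 -0.8] t 13.0 j [ 0.55  0.31 -0.84  1.65  0.28  1.25 -0.37]
0.41 d [ 0.0619  0.0101 -0.006 ] yawwant 1.56
0.3 [[152.0, 114.0], [173.0, 93.0]]
0.4 [[141.0, 112.0], [164.0, 92.0]]
0.5 [[130.0, 111.0], [155.0, 91.0]]
```

View pics/w12.png

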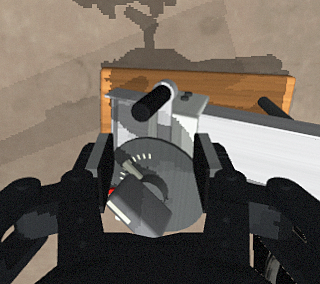

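{"fn": "play_rows", "kwargs": {
  "increments": "0 0.008 -0.005 0; 0.015 0.002 0 0; 0.02 0 0 0; 0.015 0 0 0; 0.005 0 0 0; 0 0 0 0"
}}

```text
clock: 13.65
position: [0.5711, 0.043, 0.1115]
ee_rot: [-0.005, 0.689, -0.015, 0.724]
ft_force: [0.4, 0.3, 0.8]
grip_width: 0.501
```

```bash
python3 - <<'E'
from h import *
ch=mkch();swing(ch,[.41],hx=.05)
o=get_obs();c=camera("wrist");cv2.imwrite("pics/w13.png",c["img"][100:,100:420])
for a in (.3,.4,.5): print(a,(proj(c,[ch.pt(1.222+a,.075,.064),ch.pt(1.222+a,.075,.02)],o)-[100,100]).round().tolist())
E
```

```text
yaw 1.557 F [0.4 0.3 0.8] t 13.65 j [ 0.51  0.36 -0.83  1.73  0.34  1.15 -0.42]
0.41 d [ 0.0023 -0.0017  0.0011] yawwant 1.56
0.3 [[167.0, 189.0], [191.0, 145.0]]
0.4 [[151.0, 184.0], [179.0, 142.0]]
0.5 [[136.0, 181.0], [167.0, 140.0]]
```

View pics/w13.png

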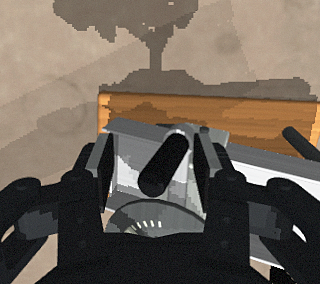

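```bash
python3 - <<'E'
from h import *
ch=mkch();push(ch,[.38,.6,.8,1.0,1.2],.010)
E
```

```text
pos [0.5713 0.043  0.1119] yaw 1.557 F [ 0.3 -0.4 -0.7] t 13.7 j [ 0.51  0.36 -0.83  1.73  0.34  1.15 -0.42]
0.38 d [ 0.0018 -0.0019  0.0012] dyaw -0.03
0.6 d [ 0.0078 -0.0054 -0.0139] dyaw 0.19
0.8 d [ 0.0131 -0.0115 -0.0268] dyaw 0.39
1.0 d [ 0.0179 -0.0203 -0.0383] dyaw 0.59
1.2 d [ 0.0222 -0.0313 -0.0479] dyaw 0.79
```

{"fn": "play_rows", "kwargs": {
  "increments": "0.003 -0.001 -0.008 -0.1; 0.003 -0.001 -0.008 -0.1; 0.003 -0.001 -0.008 -0.1; 0.003 -0.001 -0.008 -0.1; 0.003 -0.001 -0.008 -0.1; 0 0 0 0"
}}

```text
clock: 14.3
position: [0.5395, 0.0307, 0.1006]
ee_rot: [-0.192, 0.665, 0.162, 0.704]
ft_force: [-0.9, -0.3, -0.2]
grip_width: 0.501
```

```bash
python3 - <<'E'
from h import *
ch=mkch();push(ch,[.6,.8,1.0,1.2,1.3],.010)
o=get_obs();c=camera("wrist");cv2.imwrite("pics/w14.png",c["img"][100:,100:420])
for a in (.6,.8,1): print(a,(proj(c,[ch.pt(1.222+a,.075,.064),ch.pt(1.222+a,.075,.02)],o)-[100,100]).round().tolist())
E
```

```text
pos [0.5395 0.0307 0.1006] yaw 2.075 F [-0.9 -0.3 -0.2] t 14.3 j [ 0.65  0.31 -0.93  1.83  0.33  1.09  0.1 ]
0.6 d [-0.0021 -0.003   0.0194] dyaw -0.33
0.8 d [ 0.003  -0.0019  0.0051] dyaw -0.13
1.0 d [ 0.0077 -0.0038 -0.0093] dyaw 0.07
1.2 d [ 0.0119 -0.0085 -0.0231] dyaw 0.27
1.3 d [ 0.0137 -0.0119 -0.0297] dyaw 0.37
0.6 [[199.0, 187.0], [210.0, 155.0]]
0.8 [[167.0, 175.0], [186.0, 146.0]]
1 [[135.0, 169.0], [162.0, 143.0]]
```

View pics/w14.png

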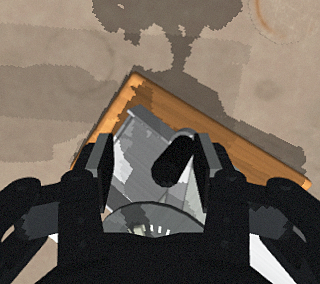

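{"fn": "play_rows", "kwargs": {
  "increments": "0.003 -0.002 -0.008 -0.1; 0.003 -0.002 -0.008 -0.1; 0.003 -0.001 -0.008 -0.1; 0.003 -0.001 -0.008 0; 0 0 0 0"
}}

```text
clock: 14.85
position: [0.5226, 0.0107, 0.0917]
ee_rot: [-0.292, 0.631, 0.257, 0.671]
ft_force: [-0.1, -0.3, 0.8]
grip_width: 0.497
```

```bash
python3 - <<'E'
from h import *
ch=mkch();push(ch,[1.0,1.2,1.3],.010)
o=get_obs();c=camera("wrist");cv2.imwrite("pics/w15.png",c["img"][100:,100:420])
for a in (1,1.1,1.2): print(a,(proj(c,[ch.pt(1.222+a,.075,.064),ch.pt(1.222+a,.075,.02)],o)-[100,100]).round().tolist())
E
```

```text
pos [0.5226 0.0107 0.0917] yaw 2.369 F [-0.1 -0.3  0.8] t 14.85 j [ 0.76  0.29 -0.99  1.89  0.32  1.05  0.44]
1.0 d [-0.0005  0.0004  0.0163] dyaw -0.22
1.2 d [ 0.0035 -0.0002  0.0016] dyaw -0.02
1.3 d [ 0.0053 -0.0015 -0.0057] dyaw 0.08
1 [[198.0, 173.0], [204.0, 149.0]]
1.1 [[181.0, 168.0], [191.0, 146.0]]
1.2 [[164.0, 165.0], [179.0, 144.0]]
```

View pics/w15.png

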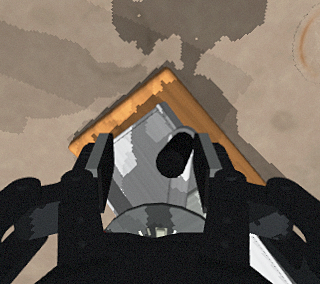

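{"fn": "play_rows", "kwargs": {
  "increments": "0.002 -0.001 -0.006 0; 0.001 0 -0.006 0; 0 0 -0.006 0"
}}

```text
clock: 15.2
position: [0.5193, 0.0063, 0.0921]
ee_rot: [-0.291, 0.622, 0.259, 0.679]
ft_force: [19.6, 17.9, -10.3]
grip_width: 0.502
```

```bash
python3 - <<'E'
from h import *
ch=mkch();push(ch,[1.2,1.3],.010)
E
```

```text
pos [0.5193 0.0063 0.0921] yaw 2.368 F [ 19.6  17.9 -10.3] t 15.2 j [ 0.8   0.26 -1.    1.91  0.29  1.02  0.48]
1.2 d [0.0042 0.0006 0.007 ] dyaw -0.02
1.3 d [ 0.0058 -0.0008 -0.0003] dyaw 0.08
```

{"fn": "play_rows", "kwargs": {
  "increments": "0 0 0.008 0; -0.03 0 0.004 0; -0.04 0 0 0; -0.04 0 0 0; -0.035 0 0 0; 0 0 0 0; 0 0 0 0",
  "hand": 0.3
}}

```text
clock: 15.9
position: [0.5138, 0.0156, 0.2423]
ee_rot: [-0.287, 0.624, 0.255, 0.681]
ft_force: [1.3, -0.3, -0.1]
grip_width: 0.347
```

```bash
python3 - <<'E'
from h import *
ch=mkch();o,p,R=tool();print(yw(R),o["joint_pos"].round(2))
X=ch.pt(0,0,.054)+[0,0,-.033];X[:2]=ch.pt(0,0,.064)[:2];to(X)
c=camera("wrist");cv2.imwrite("pics/w16.png",c["img"][100:,50:450])
for a in (1.1,1.2): print(a,(proj(c,[ch.pt(1.222+a,.075,.064),ch.pt(1.222+a,.075,.02)],o)-[50,100]).round().tolist())
print(proj(c,[ch.pt(0,0,.035)],o)-[50,100])
E
```

```text
2.355829860262804 [ 0.9   0.06 -1.06  1.72  0.08  1.3   0.62]
pos [0.5138 0.0156 0.2423] tool delta [ 0.1157 -0.063  -0.0047] rows>= 3.0 F [ 1.3 -0.3 -0.1] t 15.9 gw 0.347 j7 0.62
1.1 [[211.0, 78.0], [219.0, 78.0]]
1.2 [[204.0, 78.0], [212.0, 78.0]]
[[206.89160453 149.08407666]]
```

View pics/w16.png

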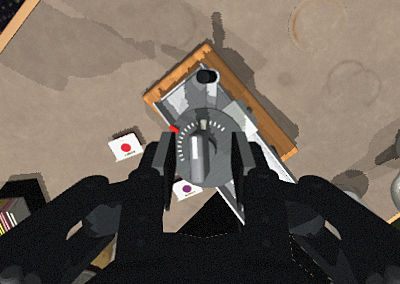

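{"fn": "play_rows", "kwargs": {
  "increments": "0 -0.03 -0.003 0; 0.01 -0.028 -0.002 0; 0.025 -0.005 0 0; 0.02 0 0 0; 0 0 0 0; 0 0 0 0",
  "hand": 0.35
}}

```text
clock: 16.55
position: [0.5586, -0.0352, 0.1831]
ee_rot: [-0.284, 0.627, 0.256, 0.678]
ft_force: [0.2, -0.6, 0.2]
grip_width: 0.327
```

```bash
python3 - <<'E'
from h import *
ch=mkch();o,p,R=tool();print(yw(R),o["joint_pos"].round(2),R[:,0].round(3))
X=ch.pt(0,0,.054)+[0,0,-.033];X[:2]=ch.pt(0,0,.066)[:2];to(X)
c=camera("wrist");cv2.imwrite("pics/w17.png",c["img"][100:,50:450])
print(proj(c,[ch.pt(0,0,.078)],o)-[50,100])
E
```

```text
2.35366888626257 [ 0.85  0.27 -1.    1.7   0.26  1.22  0.57] [ 0.082 -0.009 -0.997]
pos [ 0.5586 -0.0352  0.1831] tool delta [0.0521 0.0004 0.003 ] rows>= 2.0 F [ 0.2 -0.6  0.2] t 16.55 gw 0.327 j7 0.57
[[207.18673502 124.94726921]]
```

View pics/w17.png

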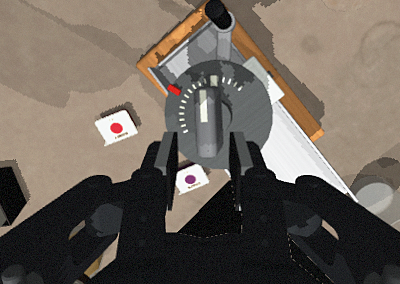

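{"fn": "play_rows", "kwargs": {
  "increments": "0.01 -0.001 0.004 0; 0.018 -0.001 0.001 0; 0.015 0 0 0; 0.008 0 0 0; 0 0 0 0"
}}

```text
clock: 17.1
position: [0.5688, -0.0331, 0.1297]
ee_rot: [-0.285, 0.627, 0.255, 0.679]
ft_force: [0.0, 0.1, 0.6]
grip_width: 0.331
```

```bash
python3 - <<'E'
from h import *
ch=mkch();o,p,R=tool();print(yw(R),o["joint_pos"].round(2),R[:,0].round(3))
tip=p-.033*R[:,0];print("tip",tip.round(4),"axis h.064",ch.pt(0,0,.064).round(4),"tip h",(tip-ch.c)@ch.z, "gap err tool",(R.T@(ch.pt(0,0,.06)-tip)).round(4))
c=camera("wrist");cv2.imwrite("pics/w18.png",c["img"][100:,50:450])
E
```

```text
2.353954074177136 [ 0.8   0.34 -0.97  1.75  0.34  1.13  0.51] [ 0.084 -0.011 -0.996]
tip [ 0.5661 -0.0327  0.1625] axis h.064 [ 0.5655 -0.0333  0.1734] tip h 0.053830743442666355 gap err tool [-0.0071 -0.0017  0.0006]
```

View pics/w18.png

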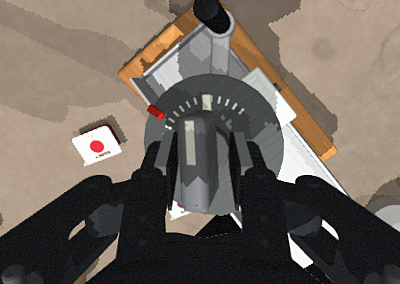

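{"fn": "play_rows", "kwargs": {
  "increments": "0 0 0 -0.13; 0 0 0 -0.13; 0 0 0 -0.13; 0 0 0 -0.13; 0 0 0 -0.13; 0 0 0 -0.13; 0 0 0 0"
}}

```text
clock: 17.85
position: [0.5667, -0.0352, 0.1316]
ee_rot: [0.529, -0.478, -0.481, -0.51]
ft_force: [-0.1, -1.0, -0.2]
grip_width: 0.321
```

```bash
cat >> h.py <<'E'
def kst(ch):
    o,p,R=tool();tip=p-.033*R[:,0];print("yaw",yw(R).round(3),"tip h",((tip-ch.c)@ch.z).round(4),"err tool",(R.T@(ch.pt(0,0,.062)-tip)).round(4),"j",o["joint_pos"].round(2),"tx",R[:,0].round(3),"F",np.round(o["ft_force"],1))
E
python3 - <<'E'
from h import *
ch=mkch();kst(ch)
c=camera("wrist");cv2.imwrite("pics/w19.png",c["img"][100:,50:450])
E
```

```text
yaw -3.119 tip h 0.0564 err tool [-0.0069 -0.0028  0.0011] j [ 0.9   0.4  -1.12  1.74  0.43  1.17  1.26] tx [ 0.079 -0.015 -0.997] F [-0.1 -1.  -0.2]
```

View pics/w19.png

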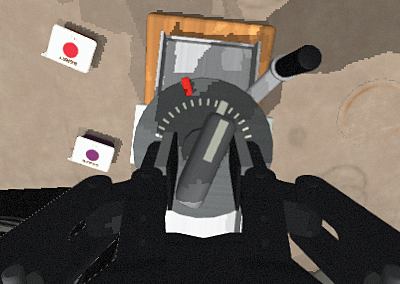

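{"fn": "play_rows", "kwargs": {
  "increments": "0.002 -0.001 0.001 -0.13; 0 0 0 -0.13; 0 0 0 0; 0 0 0 0; 0 0 0 0; 0 0 0 0",
  "hand": 0.62,
  "squeeze": 20
}}

```text
clock: 18.5
position: [0.5686, -0.0341, 0.131]
ee_rot: [0.586, -0.418, -0.534, -0.444]
ft_force: [0.1, 0.7, -1.9]
grip_width: 0.187
```

```bash
python3 - <<'E'
from h import *
ch=mkch();kst(ch)
c=camera("wrist");cv2.imwrite("pics/w20.png",cv2.resize(c["img"][150:300,150:350],None,fx=4,fy=4,interpolation=cv2.INTER_CUBIC))
E
```

```text
yaw -2.881 tip h 0.0551 err tool [-0.0076 -0.001  -0.0002] j [ 0.93  0.43 -1.17  1.74  0.46  1.18  1.47] tx [ 0.082 -0.016 -0.997] F [ 0.1  0.7 -1.9]
```

View pics/w20.png

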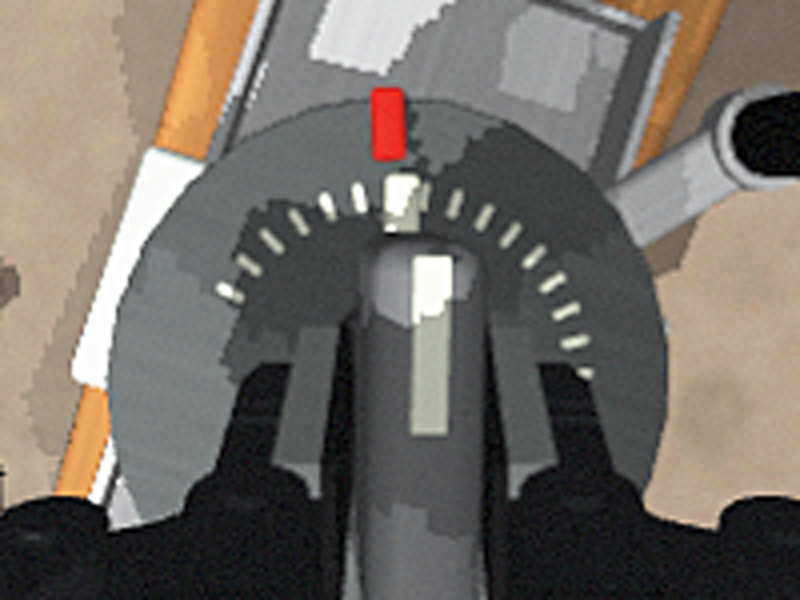

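```bash
cat > k.py <<'E'
from h import *
def pm(o,c,off,sc,mk,pt,ch,dial=None):
    f=lambda p:np.array(p,float)/sc+off-.5+.5/sc
    if dial is not None:
        D=onplane(c,[f(dial)],ch.z,ch.c+ch.z*.035,o)[0];e=D-ch.pt(0,0,.035);print("dial err",e.round(4));ch.c=ch.c+e
    for n,q in (("mark",mk),("ptr",pt)):
        for x in q:
            P=onplane(c,[f(x)],ch.z,ch.c+ch.z*.038,o)[0];a,r=ch.ang(P);print(n,x,round(a%(2*np.pi),3),round(r,4))
E
python3 - <<'E'
from k import *
o=get_obs();c=camera("wrist");ch=mkch()
for d in (None,(390,375)):
    pm(o,c,[150,150],4,[(390,160),(388,90)],[(402,175),(404,230)],mkch(),d)
E
```

```text
mark (390, 160) 3.487 0.0354
mark (388, 90) 3.487 0.0458
ptr (402, 175) 3.434 0.0332
ptr (404, 230) 3.414 0.025
dial err [-0.0025 -0.0014 -0.0011]
mark (390, 160) 3.467 0.0324
mark (388, 90) 3.472 0.0428
ptr (402, 175) 3.408 0.0302
ptr (404, 230) 3.376 0.0221
```

{"fn": "play_rows", "kwargs": {
  "increments": "0 0 0 -0.06; 0 0 0 0; 0 0 0 0; 0 0 0 0",
  "hand": 0.75,
  "squeeze": 20
}}

```text
clock: 19.0
position: [0.5686, -0.0341, 0.1311]
ee_rot: [0.599, -0.402, -0.545, -0.427]
ft_force: [0.1, 1.2, -3.7]
grip_width: 0.184
```

```bash
python3 - <<'E'
from h import *
ch=mkch();kst(ch)
c=camera("wrist");cv2.imwrite("pics/w21.png",cv2.resize(c["img"][150:240,200:300],None,fx=6.5,fy=6.5,interpolation=cv2.INTER_CUBIC))
E
```

```text
yaw -2.823 tip h 0.0552 err tool [-0.0076 -0.0009 -0.0003] j [ 0.93  0.44 -1.18  1.74  0.47  1.18  1.52] tx [ 0.082 -0.017 -0.996] F [ 0.1  1.2 -3.7]
```

View pics/w21.png

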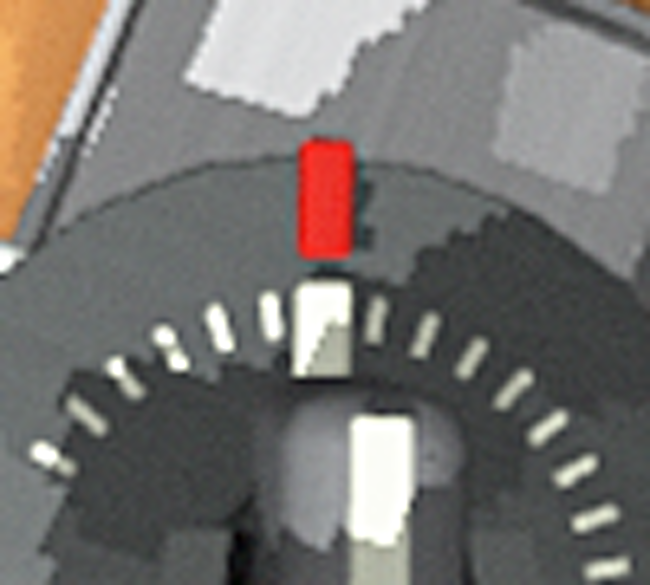

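```bash
cat > seg.py <<'E'
from k import *
def segm(o,c,ch,lo=(0,0),save=None):
    im=c["img"].astype(int);b,g,r=im[...,0],im[...,1],im[...,2]
    X=ch.pt(0,0,.035);q=proj(c,[X],o)[0]
    H,W=b.shape;yy,xx=np.mgrid[:H,:W]
    pix=np.c_[xx.ravel(),yy.ravel()]
    P=onplane(c,pix,ch.z,ch.c+ch.z*.038,o);d=P-ch.c;a=np.arctan2(d@ch.l,d@ch.up)%(2*np.pi);rr=np.hypot(d@ch.l,d@ch.up)
    a=a.reshape(H,W);rr=rr.reshape(H,W)
    red=(r>150)&(g<70)&(b<70)&(rr<.055)
    wh=(r>150)&(g>150)&(b>135)&(rr<.036)&(abs(a-a[red].mean())<.5)
    n,l,st,ct=cv2.connectedComponentsWithStats(wh.astype(np.uint8));k=[i for i in range(1,n) if st[i,4]>15]
    print("red n",red.sum(),"ang",a[red].mean().round(4),"r",rr[red].min().round(4),rr[red].max().round(4))
    for i in k:
        m=l==i;print("white",st[i].tolist(),ct[i].round(1),"ang",a[m].mean().round(4),"r",rr[m].min().round(4),rr[m].max().round(4))
E
python3 - <<'E'
from seg import *
o=get_obs();c=camera("wrist")
for dx in (0,-.0025):
    ch=mkch();ch.c=ch.c+[dx,0,0];segm(o,c,ch)
E
```

```text
red n 141 ang 3.4911 r 0.0356 0.0458
white [245, 193, 9, 15, 122] [248.8 199.9] ang 3.496 r 0.0249 0.0333
white [240, 195, 4, 8, 22] [241.1 198.1] ang 3.6474 r 0.0281 0.0323
white [231, 197, 5, 7, 21] [233.3 200. ] ang 3.8051 r 0.0283 0.0322
white [224, 200, 5, 7, 19] [225.9 203.1] ang 3.961 r 0.0281 0.0323
white [249, 214, 15, 25, 214] [256.2 223. ] ang 3.1976 r 0.0074 0.0223
red n 141 ang 3.5098 r 0.0333 0.0435
white [245, 193, 9, 15, 122] [248.8 199.9] ang 3.5232 r 0.0227 0.031
white [240, 195, 4, 8, 22] [241.1 198.1] ang 3.6835 r 0.0261 0.0303
white [231, 197, 5, 7, 21] [233.3 200. ] ang 3.851 r 0.0265 0.0304
white [249, 214, 15, 23, 194] [256.  222.4] ang 3.2274 r 0.0062 0.02
```

{"fn": "play_rows", "kwargs": {
  "increments": "0 0 0 0; 0 0 0 0; 0 0 0 0; -0.02 0 0 0; -0.03 0 0 0; -0.03 0 0 0; -0.03 0.01 0 0; 0 0 0 0; 0 0 0 0",
  "hand": 0.3
}}

```text
clock: 20.0
position: [0.55, -0.0352, 0.2447]
ee_rot: [0.599, -0.402, -0.545, -0.427]
ft_force: [-0.7, -0.7, -1.5]
grip_width: 0.347
```

```bash
python3 - <<'E'
from seg import *
ch=mkch();kst(ch)
o=get_obs();c=camera("wrist")
for dx in (0,-.002):
    ch=mkch();ch.c=ch.c+[dx,0,0];segm(o,c,ch)
q=proj(c,[ch.pt(0,0,.035)],o)[0];print(q)
x,y=(q-[65,50]).astype(int);print(x,y);cv2.imwrite("pics/w22.png",cv2.resize(c["img"][y:y+100,x:x+130],None,fx=6,fy=6,interpolation=cv2.INTER_CUBIC))
E
```

```text
yaw -2.824 tip h 0.1664 err tool [ 0.1071 -0.0106 -0.0003] j [ 1.07  0.29 -1.29  1.62  0.32  1.36  1.64] tx [ 0.082 -0.016 -0.996] F [-0.7 -0.7 -1.5]
red n 54 ang 3.4858 r 0.0361 0.046
white [245, 167, 9, 7, 45] [249.1 169.6] ang 3.5391 r 0.0273 0.0333
white [249, 174, 10, 21, 123] [254.3 182.8] ang 3.2636 r 0.0074 0.0273
red n 54 ang 3.5003 r 0.0343 0.0441
white [245, 167, 9, 7, 45] [249.1 169.6] ang 3.5619 r 0.0255 0.0315
white [249, 174, 10, 21, 119] [254.2 182.6] ang 3.2837 r 0.0056 0.0254
[250.1494086 199.0682292]
185 149
```

View pics/w22.png

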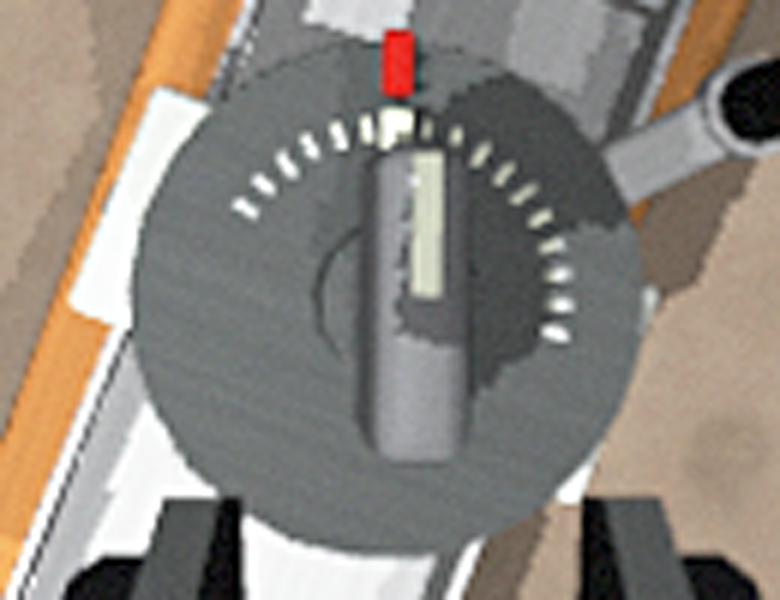

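{"fn": "play_rows", "kwargs": {
  "increments": "0 0 0 0.14; 0 0 0 0.14; 0 0 0 0.14; 0 0 0 0.14; 0 0 0 0.14; 0 0 0 0.14; 0 0 0 0.14; 0 0 0 0.12; 0 0 0 0",
  "hand": 0
}}

```text
clock: 20.95
position: [0.5476, -0.0344, 0.235]
ee_rot: [-0.27, 0.636, 0.245, 0.68]
ft_force: [0.3, 0.1, -0.1]
grip_width: 0.505
```

```bash
cat >> h.py <<'E'
def pinto(ch,acs,htip=.032,hx=.046,lead=0.):
    o,p,R=tool();tip=p-.033*R[:,0];print("tip",tip.round(4),"yaw",(yw(R)%(2*np.pi)).round(3),"F",np.round(o["ft_force"],1),"t",round(float(o["clock"]),2),"j",np.round(o["joint_pos"],2),"tx",R[:,0].round(3))
    for a in acs:
        th=1.222+a;X=ch.pt(th,.075,htip);X[:2]=ch.pt(th,.075,hx)[:2];X+=lead*(-np.sin(th)*ch.up+np.cos(th)*ch.l)*[1,1,0]
        print(a,"d",(R.T@(X-tip)).round(4),"dyaw",round(1.15+a-yw(R),2))
E
python3 - <<'E'
from h import *
ch=mkch();pinto(ch,[1.2])
E
```

```text
tip [ 0.5452 -0.0341  0.2679] yaw 2.314 F [ 0.3  0.1 -0.1] t 20.95 j [ 0.92  0.22 -1.08  1.64  0.22  1.33  0.56] tx [ 0.07  -0.01  -0.997]
1.2 d [0.1443 0.0609 0.0147] dyaw 0.04
```

{"fn": "play_rows", "kwargs": {
  "increments": "0 0.03 0.008 0; 0.02 0.03 0.007 0; 0.04 0.003 0 0; 0.03 0 0 0; 0 0 0 0; 0 0 0 0"
}}

```text
clock: 21.55
position: [0.5207, 0.0237, 0.1377]
ee_rot: [-0.276, 0.634, 0.253, 0.676]
ft_force: [-0.3, 0.5, 0.7]
grip_width: 0.501
```

```bash
python3 - <<'E'
from h import *
ch=mkch();pinto(ch,[1.2])
o=get_obs();c=camera("wrist");cv2.imwrite("pics/w23.png",c["img"][100:,50:450])
for a in (1.1,1.2): print(a,(proj(c,[ch.pt(1.222+a,.075,.064),ch.pt(1.222+a,.075,.02)],o)-[50,100]).round().tolist())
E
```

```text
tip [0.5184 0.024  0.1706] yaw 2.337 F [-0.3  0.5  0.7] t 21.55 j [ 0.85  0.25 -1.1   1.83  0.27  1.14  0.43] tx [ 0.068 -0.008 -0.998]
1.2 d [ 0.0498 -0.0054 -0.0008] dyaw 0.01
1.1 [[208.0, 136.0], [221.0, 125.0]]
1.2 [[196.0, 135.0], [211.0, 124.0]]
```

View pics/w23.png

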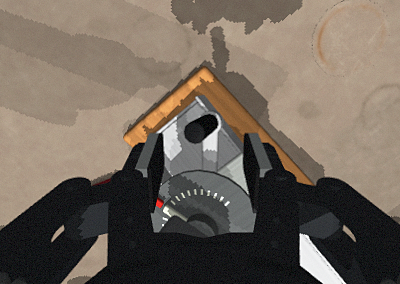

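{"fn": "play_rows", "kwargs": {
  "increments": "0.015 -0.002 0 0; 0.015 -0.002 0 0; 0.012 0 0 0; 0.003 0 0 0; 0 0 0 0"
}}

```text
clock: 22.1
position: [0.529, 0.0188, 0.0917]
ee_rot: [-0.277, 0.633, 0.252, 0.678]
ft_force: [0.2, -0.1, -1.0]
grip_width: 0.504
```

```bash
python3 - <<'E'
from h import *
ch=mkch();pinto(ch,[1.2,1.0,.8,.5,0],lead=-.010)
o=get_obs();c=camera("wrist");cv2.imwrite("pics/w24.png",c["img"][100:,50:450])
E
```

```text
tip [0.5267 0.0191 0.1246] yaw 2.336 F [ 0.2 -0.1 -1. ] t 22.1 j [ 0.79  0.33 -1.05  1.87  0.36  1.06  0.37] tx [ 0.071 -0.009 -0.997]
1.2 d [0.0037 0.002  0.0083] dyaw 0.01
1.0 d [ 0.     -0.0007  0.0225] dyaw -0.19
0.8 d [-0.0043 -0.0063  0.0357] dyaw -0.39
0.5 d [-0.0116 -0.0193  0.0525] dyaw -0.69
0 d [-0.0242 -0.0506  0.069 ] dyaw -1.19
```

View pics/w24.png

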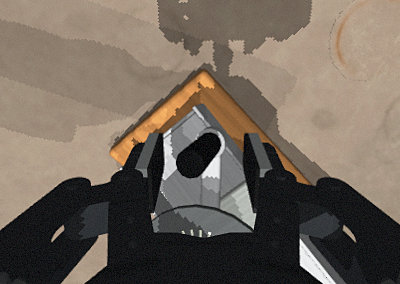

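{"fn": "play_rows", "kwargs": {
  "increments": "0 0 0.01 0; -0.002 -0.001 0.008 0.1; -0.002 -0.001 0.008 0.1; -0.002 -0.001 0.008 0.1; -0.0025 -0.001 0.008 0.1; -0.003 -0.001 0.008 0.1; -0.003 -0.001 0.008 0.1; 0 0 0 0"
}}

```text
clock: 22.95
position: [0.5823, 0.0418, 0.1118]
ee_rot: [-0.057, 0.681, 0.041, 0.729]
ft_force: [-0.8, 0.6, 0.9]
grip_width: 0.498
```

```bash
python3 - <<'E'
from h import *
ch=mkch();pinto(ch,[.7,.5,.3,.1,0],lead=-.010)
o=get_obs();c=camera("wrist");cv2.imwrite("pics/w25.png",c["img"][100:,50:450])
for a in (.4,.6,.8): print(a,(proj(c,[ch.pt(1.222+a,.075,.064),ch.pt(1.222+a,.075,.02)],o)-[50,100]).round().tolist())
E
```

```text
tip [0.5801 0.0424 0.1447] yaw 1.709 F [-0.8  0.6  0.9] t 22.95 j [ 0.57  0.39 -0.89  1.71  0.38  1.14 -0.29] tx [ 0.068 -0.018 -0.998]
0.7 d [ 0.0098  0.0012 -0.0176] dyaw 0.14
0.5 d [ 0.0048 -0.0001 -0.0035] dyaw -0.06
0.3 d [-0.0003 -0.0043  0.0101] dyaw -0.26
0.1 d [-0.0053 -0.0114  0.0225] dyaw -0.46
0 d [-0.0078 -0.0158  0.0282] dyaw -0.56
0.4 [[179.0, 178.0], [210.0, 141.0]]
0.6 [[149.0, 170.0], [186.0, 136.0]]
0.8 [[122.0, 169.0], [164.0, 136.0]]
```

View pics/w25.png

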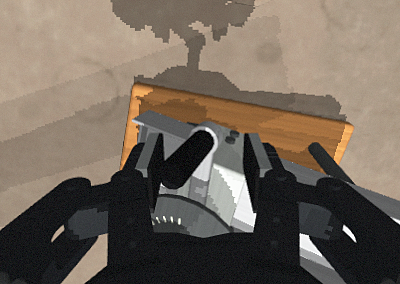

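{"fn": "play_rows", "kwargs": {
  "increments": "-0.002 -0.001 0.008 0.1; -0.002 -0.001 0.008 0.1; -0.002 -0.002 0.008 0.1; -0.002 -0.001 0.007 0.1; 0 0 0 0"
}}

```text
clock: 23.5
position: [0.6093, 0.037, 0.1209]
ee_rot: [0.085, 0.678, -0.094, 0.724]
ft_force: [0.2, -0.2, 0.3]
grip_width: 0.496
```

```bash
python3 - <<'E'
from h import *
ch=mkch();pinto(ch,[.3,.1,0],lead=-.010)
o=get_obs();c=camera("wrist");cv2.imwrite("pics/w26.png",c["img"][100:,50:450])
for a in (0,.1,.2): print(a,(proj(c,[ch.pt(1.222+a,.075,.064),ch.pt(1.222+a,.075,.02)],o)-[50,100]).round().tolist())
E
```

```text
tip [0.6073 0.0377 0.1539] yaw 1.316 F [ 0.2 -0.2  0.3] t 23.5 j [ 0.49  0.42 -0.8   1.63  0.37  1.18 -0.65] tx [ 0.062 -0.021 -0.998]
0.3 d [ 0.0071 -0.0024 -0.0171] dyaw 0.13
0.1 d [ 0.002  -0.0042 -0.003 ] dyaw -0.07
0 d [-0.0005 -0.0062  0.004 ] dyaw -0.17
0 [[180.0, 194.0], [211.0, 143.0]]
0.1 [[164.0, 188.0], [199.0, 140.0]]
0.2 [[150.0, 184.0], [187.0, 138.0]]
```

View pics/w26.png

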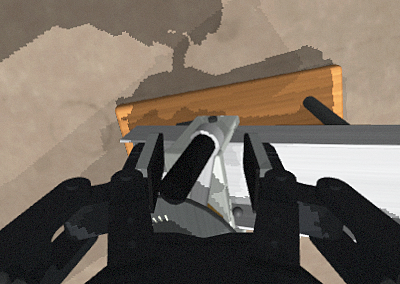

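{"fn": "play_rows", "kwargs": {
  "increments": "-0.001 -0.002 0.006 0.1; -0.001 -0.001 0.006 0.05; 0 0 0.006 0; 0 0 0.007 0"
}}

```text
clock: 23.95
position: [0.6133, 0.0343, 0.1199]
ee_rot: [0.128, 0.684, -0.137, 0.705]
ft_force: [-40.7, 3.3, 24.1]
grip_width: 0.5
```

```bash
python3 - <<'E'
from h import *
ch=mkch();pinto(ch,[0],lead=-.010)
o=get_obs();c=camera("wrist");cv2.imwrite("pics/w27.png",c["img"][100:,50:450])
for a in (0,.1,.2): print(a,(proj(c,[ch.pt(1.222+a,.075,.064),ch.pt(1.222+a,.075,.02)],o)-[50,100]).round().tolist())
E
```

```text
tip [0.6124 0.035  0.1529] yaw 1.193 F [-40.7   3.3  24.1] t 23.95 j [ 0.46  0.45 -0.77  1.59  0.36  1.22 -0.76] tx [ 0.026 -0.019 -0.999]
0 d [-0.0018 -0.005  -0.0011] dyaw -0.04
0 [[166.0, 196.0], [202.0, 142.0]]
0.1 [[151.0, 192.0], [190.0, 140.0]]
0.2 [[137.0, 189.0], [178.0, 139.0]]
```

View pics/w27.png

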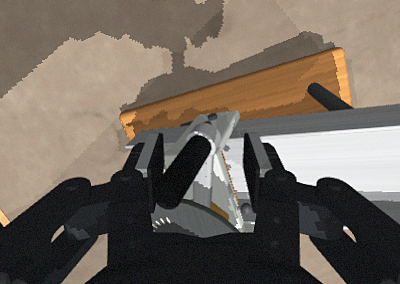

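{"fn": "play_rows", "kwargs": {
  "increments": "0 0 -0.01 0; 0 0 -0.004 0; -0.03 0 0 0; -0.04 0 0 0; -0.04 0 0 0; -0.03 0 0 0; 0 0 0 0; 0 0 0 0"
}}

```text
clock: 24.8
position: [0.5949, 0.0446, 0.2642]
ee_rot: [0.118, 0.685, -0.127, 0.707]
ft_force: [0.5, -0.6, -1.0]
grip_width: 0.498
```

```bash
python3 - <<'E'
from h import *
ch=mkch();pinto(ch,[0])
o=get_obs();c=camera("wrist");cv2.imwrite("pics/w28.png",c["img"][60:,50:450])
for a in (0,.1): print(a,(proj(c,[ch.pt(1.222+a,.075,.064),ch.pt(1.222+a,.075,.02)],o)-[50,60]).round().tolist())
E
```

```text
tip [0.594  0.0452 0.2972] yaw 1.223 F [ 0.5 -0.6 -1. ] t 24.8 j [ 0.49  0.32 -0.83  1.43  0.26  1.47 -0.68] tx [ 0.029 -0.018 -0.999]
0 d [ 0.1428 -0.0063  0.0056] dyaw -0.07
0 [[203.0, 137.0], [218.0, 120.0]]
0.1 [[195.0, 136.0], [211.0, 119.0]]
```

View pics/w28.png

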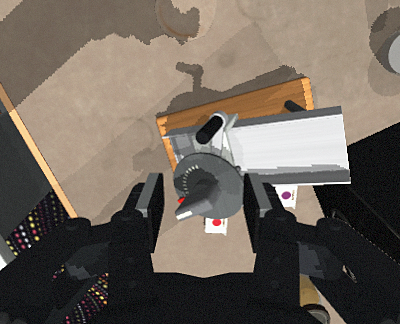

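{"fn": "play_rows", "kwargs": {
  "increments": "0 0 0 -0.149; 0 0 0 -0.149; 0 0 0 -0.149; 0 0 0 -0.149; 0 0 0 -0.149; 0 0 0 -0.149; 0 0 0 -0.149; 0 0 0 -0.149; 0 0 0 -0.149; 0 0 0 -0.149; 0 0 0 -0.149; 0 0 0 -0.149; 0 0 0 -0.149; 0 0 0 -0.149; 0 0.03 -0.04 0; 0 0.02 -0.04 0; 0 0 0 0; 0 0 0 0"
}}

```text
clock: 26.65
position: [0.554, -0.0457, 0.2412]
ee_rot: [0.553, -0.449, -0.543, -0.444]
ft_force: [-0.9, -0.6, 1.1]
grip_width: 0.5
```

```bash
python3 - <<'E'
from seg import *
ch=mkch();kst(ch)
o=get_obs();c=camera("wrist");segm(o,c,ch)
q=proj(c,[ch.pt(0,0,.035)],o)[0];print(q)
for a in (0,.1): print(a,proj(c,[ch.pt(1.222+a,.075,.064),ch.pt(1.222+a,.075,.02)],o).round().tolist())
x,y=(q-[50,50]).astype(int);print(x,y);cv2.imwrite("pics/w29.png",cv2.resize(c["img"][y:y+100,x:x+130],None,fx=6,fy=6,interpolation=cv2.INTER_CUBIC))
E
```

```text
yaw -2.938 tip h 0.1604 err tool [ 0.1025 -0.0142  0.0107] j [ 0.97  0.39 -1.23  1.55  0.38  1.47  1.49] tx [ 0.007 -0.015 -1.   ] F [-0.9 -0.6  1.1]
red n 50 ang 3.4886 r 0.0363 0.0462
white [257, 174, 4, 6, 19] [258.3 176. ] ang 3.5055 r 0.0285 0.0335
white [263, 178, 7, 21, 91] [266.1 186.2] ang 3.1831 r 0.0107 0.0301
[261.37837438 208.22358768]
0 [[334.0, 255.0], [319.0, 250.0]]
0.1 [[338.0, 248.0], [322.0, 244.0]]
211 158
```

View pics/w29.png

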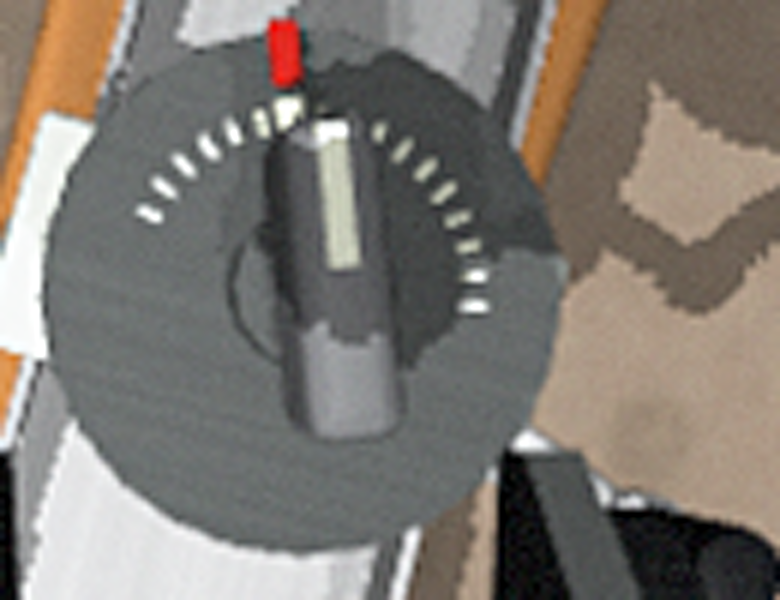

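{"fn": "play_rows", "kwargs": {
  "increments": "-0.04 0 0 0; -0.03 0 0 0; 0 0 0 0; 0 0 0 0"
}}

```text
clock: 27.1
position: [0.5533, -0.0417, 0.3106]
ee_rot: [0.553, -0.448, -0.546, -0.442]
ft_force: [1.1, -0.1, -0.4]
grip_width: 0.501
```

```bash
python3 - <<'E'
from seg import *
o=get_obs();c=camera("wrist");ch=mkch()
for a in (0,.1): print(a,proj(c,[ch.pt(1.222+a,.075,.064),ch.pt(1.222+a,.075,.02)],o).round().tolist())
cv2.imwrite("pics/w30.png",c["img"]);segm(o,c,ch);print(np.abs(o["joint_velocities"]).max(),o["ft_force"],o["clock"])
workorder.hand_in()
E
```

```text
0 [[315.0, 224.0], [304.0, 224.0]]
0.1 [[318.0, 218.0], [307.0, 219.0]]
red n 34 ang 3.4827 r 0.0361 0.046
white [251, 160, 6, 6, 16] [253.1 162.1] ang 3.5628 r 0.0281 0.0338
white [258, 161, 6, 20, 90] [260.4 169.8] ang 3.2096 r 0.0096 0.0327
0.02716672512370442 [ 1.06471282 -0.06210195 -0.39218792] 27.1
the job is handed in; nothing more can be done
```

View pics/w30.png

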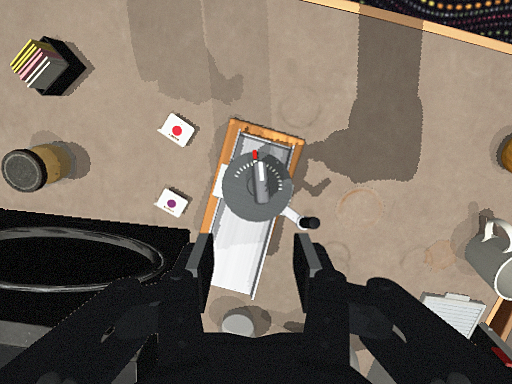

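The gate is set and handed in at 27.1 s, with the gripper open and clear. I swung the lever to its loose stop (27 N), turned the knob so its pointer meets the red marker, then swung the lever back to its tight stop (47 N).

**Last checks**
- **Pointer:** two close-up readings, one with the knob still gripped and one after tightening, put it within 0.005 and 0.017 rad of the marker.
- **Pointer readings that disagreed:** two taken from higher up said 0.05 and 0.08 rad. I put these down to a neighbouring dial tick merging with the pointer in the colour mask. By eye it still lines up in the close-up taken after tightening.
- **Lever:** after tightening, the pin sat within a pixel of where the tight stop puts it. The final picture agrees to about 5 px.
- **Bystanders:** the final picture shows the tubs, jar, caddy, mug and orange standing, with no sign that any moved.

**What did not go as planned**
- **First two lever attempts:** the first passed over the pin and the second moved it only about a third of the way. The fingertips were about 33 mm behind the reported TCP, not 8 mm ahead of it as `manip.finger_overhang` says. I measured that from the wrist and scene pictures and used the corrected figure from then on.
- **Tightening force:** the 47 N was the fingers pressing the pin against its stop. The 40 N limit is for the arm and the gripper's body, so I don't expect it to count, but it came close.

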